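# Take the lot pile apart at the inspection bench

### The arm

A 6-joint arm with a two-finger parallel gripper is mounted at the origin on the work surface. World frame = base frame: x ahead of the robot, y to its left, z up, the work surface at z = 0. Lengths are in mm, angles in rad, forces in N, time in s.
With the tool pointing down it reaches from about 350 to 725 mm from the base axis. Payload 4.3 kg.
Tool frame: the origin (TCP) lies midway between the tips of the shut fingers; the grasp point (between the pads) lies arm.grip_point_offset behind it (arm.grip_point_offset is the distance from the TCP to the grasp point, in mm); z points along the fingers, y is the line along which they close (so a half turn about z gives the same grasp; the last joint's range is limited). The gripper opens to 85 mm and grips with 20 to 120 N. Pads are 22 mm wide; open, the fingers measure 114 mm over their backs; the gripper's body (76 mm by 85 mm) begins 54 mm behind the grasp point. The pads swing forward as they close: fully open they stand 13 mm farther back than shut.
Start: joints at [-1.345, 0.377, 0.081, 1.274, 0, 1.46], TCP at [189.489, -542.919, 231.329] pointing down, gripper open.
Joint ranges: [-2.72, 2.72], [-0.84, 1.66], [-1.02, 1.22], [-1.77, 2.12], [-1.37, 1.28], [-3.14, 3.14]. Speed limits (rad/s): [2.57, 2.57, 3.14, 3.14, 3.14, 3.14].

### API

Orientations are given as [roll, pitch, yaw] about the fixed x, y, z axes, in that order (R = Rz(yaw) Ry(pitch) Rx(roll)).
In Python, from plant import arm gives the robot as it stands. The module is installed in compiled form; this text tells all that it offers.
- The arm moves only by the shell command python3 -m crank 'ROWS'. ROWS is a JSON object of lists of equal length, an entry for each row: "offset": the shift along the tool's x, y, z in m, a list of three; "twist": the turn, a rotation vector about the tool's x, y, z in degrees, a list of three; "hand": the closure, from 0 (fully open) to 1 (shut). A call has 1 to 10 rows; each row is the pose to reach, as a shift and turn from the pose commanded when the call began, along the tool's axes at that moment; what a row does not reach only later rows make up. A row lasts 1/12 s, in which the tool goes at most 41.7 mm and 7.16 degrees, less where a joint would pass 70% of its speed; a pose out of reach is approached as far as the arm can. A call with a gripper value outside its range is refused whole. The fingers move at their own pace and stop on an object; the grip force is fixed at half the most. Time passes only in rows, so rows that repeat a pose let the fingers close. It gives the time, the measured TCP pose, the force, the opening and the grip force at its end, in the units of the state.
- arm.get_state(): the state, without advancing time (a new reading comes with each control period).
- arm.grab_frame(name): name is "side" or "top"; returns a dict with "img" (384x512x3 uint8, red, green, blue), "range_z" (384x512 float32, mm along the optical axis (not along the pixel's ray), 0 where there is no reading), "fx", "fy", "cx", "cy" (pixels), "xyz" and "orientation" of the camera in the world. Camera axes: x right, y up, looking along -z (the intrinsics and any distortion apply to the point x, -y, -z); pixel columns grow to the right and rows downward; lengths in mm; the calibration is good to about 2 mm. A picture is of the moment at which its call begins.
- arm.job_done(): hands the job in; it is judged then, once.
Trained networks look in the newest picture that a camera, given by its name, has taken for a name from the list of things; names that differ only in an ending like _2 or _b are one class to them, and where a whole thing is asked for, a point or a joint stands for the part that bears it (a point fixed in the world has none). Each returns a list of dicts, best first, with "conf" (0 to 1); they miss things now and then, are a little off and sometimes report something else, mostly with a low value. They report only what shows in the picture. A call takes as long as a camera call. They do not tell look-alikes from the thing itself.
- arm.find_in(target, camera): "at" ([x, y, z] in mm, in world coordinates, good to about 4 mm: the middle of the surface that is visible of it).
- arm.outline_of(target, camera): "region" (384x512 bool, what is visible of it).
- arm.mark_of(target, camera): "at" ([x, y, z] in mm, in world coordinates, good to about 4 mm: a listed point, or the origin of a listed thing).
The state is a dict: "t": time; "qpos": joint angles; "joint_velocities": joint speeds; "joint_efforts": joint torques, N m; "eef_pos": TCP position; "tcp_rot": TCP orientation; "ft_force": force on the tool from outside, world axes, zero at the start; "torque": the same for the moment, N m; "width": opening from 0.0 (shut) to 1.0 (fully open); "grasp_force": force on a finger pad.
Only numpy, scipy, OpenCV 4.12 (cv2) and the standard library are available. Lean on these libraries where they do the work, as an engineer would, in place of code of your own. Each camera call takes 0.05 s, during which the arm holds its last target. There are 200 camera calls.

### The job

The lot for inspection was left in one pile on the bench. Take it apart from the top down, one thing at a time, and set each gently down (do not drop it) flat and centred on its own place: the steel reference block on the black rubber pad, lying lengthwise along it; the round wafer box on the balance's pan; the square waffle pack on the aluminium chuck plate, squared up with it; and the long black carrier flat in the white tray, lengthwise. Leave the small amber vial standing where it is, and let go of everything.

Things in the scene. Friction and masses are not known exactly. Their poses are not given: they have to be found in the camera images.
- ref_block: Plain steel reference block, 36 x 16 mm and 14 mm tall, two fine dark lines across its top, about 60 g. Loose, top of the pile, resting on the wafer box. Origin: centre of its underside; x along its 36 mm length, z up.
- wafer_box: Round white plastic wafer box, a disc 46 mm in diameter and 14 mm tall, closed, about 40 g. Loose, second in the pile from the top, resting on the waffle pack. Origin: centre of its underside; z up.
- waffle_pack: Square grey plastic waffle pack (closed chip box), 64 x 64 mm and 18 mm tall, about 70 g. Loose, third from the top, resting on the carrier, turned a little against it. Origin: centre of its underside; x and y along its sides, z up.
- carrier: Long black plastic carrier box, 130 x 68 mm and 24 mm tall, closed, about 160 g. Loose, bottom of the pile, standing on the bench. Origin: centre of its underside; x along its 130 mm length, z up.
- pad: Black rubber pad, flat, 90 x 60 mm, fixed to the bench; its top is 6 mm above its origin. Place of the reference block. Origin: centre of its underside; x along its 90 mm length, z up.
- balance: Low white balance, fixed to the bench, body 128 x 104 mm and 34 mm tall, with a round steel pan 84 mm in diameter whose flat top is 44 mm above the origin. Place of the wafer box. Origin: at bench height on the pan's axis; the body runs along x from -78 mm (display end) to +50 mm, z up.
- chuck: Square aluminium chuck plate, 110 x 110 mm, with a grid of fine dark grooves, fixed to the bench; its flat top is 20 mm above its origin. Place of the waffle pack. Origin: centre of its underside; x and y along its sides, z up.
- tray: White plastic tray with a low rim, fixed to the bench, 164 x 102 mm outside, 156 x 94 mm inside; its inner floor is 4 mm and its rim 9 mm above its origin. Place of the carrier: fingertips wider than the carrier should stay above the rim. Origin: centre of its underside; x along its 164 mm length, z up.
- vial: Small amber glass jar with a black cap, 32 mm in diameter and 55 mm tall, loose, standing on the bench among the places; a bystander, to be left standing. Origin: centre of its underside; z up.
There are look-alikes about, which are no part of the job. What is shaped like the carrier but purple is not meant.

How it is judged:
By the outcome, as a careful person would: the job done as asked, in the order asked, and still so for the second after the job is handed in, with the robot touching nothing.
It also fails if it takes over 115 s, if anything falls off the work surface, if the arm or the gripper's body presses on something with over 40 N, if the wrist force passes 120 N, or if a joint passes its speed limit or range.

## Working session

There is one attempt and no reset: what is moved stays moved. The work goes in short steps, Python scripts to look and compute and a shell command to move; the robot and the scene stay as the last step left them, time stands still between calls to the robot, and variables do not carry over. Pictures are saved under pics/ and viewed, at most 17 in all, crops included, and the job is handed in when it is done.

```bash
mkdir -p pics; cat > h.py <<'E'
import numpy as np, cv2
from scipy.spatial.transform import Rotation as R
from plant import arm
def grab(n):
    f=arm.grab_frame(n); return f
def cloud(f):
    z=f["range_z"]; v,u=np.mgrid[0:z.shape[0],0:z.shape[1]]
    p=np.stack([(u-f["cx"])/f["fx"]*z,-(v-f["cy"])/f["fy"]*z,-z],-1)
    o=f["orientation"]; Rm=R.from_euler("xyz",o).as_matrix() if np.size(o)==3 else (np.array(o) if np.size(o)==9 else R.from_quat(o).as_matrix())
    P=p@Rm.T+np.array(f["xyz"]); P[z==0]=np.nan; return P
def save(f,n): cv2.imwrite("pics/"+n,f["img"][...,::-1])
E
python3 - <<'E'
from h import *
for n in("top","side"):
    f=grab(n); save(f,n+"0.png"); print(n,f["xyz"],f["orientation"],[f[k] for k in("fx","fy","cx","cy")],f.keys())
    for t in "ref_block wafer_box waffle_pack carrier pad balance chuck tray vial".split():
        print(t,[(np.round(d["at"],0).tolist(),round(d["conf"],2)) for d in arm.find_in(t,n)][:4])
print(arm.get_state(),arm.grip_point_offset)
E
```

```text
top [ 252.63630681 -177.6035534  1403.16732681] [ 0.16476839 -0.00734195 -1.58761106] [398.1839429798618, 398.1839429798618, 255.60215499264632, 190.2857186823056] dict_keys(['img', 'range_z', 'fx', 'fy', 'cx', 'cy', 'xyz', 'orientation'])
ref_block []
wafer_box [([634.0, -192.0, 52.0], 0.59)]
waffle_pack []
carrier [([514.0, -678.0, 25.0], 0.95), ([599.0, -191.0, 17.0], 0.76), ([258.0, -250.0, 27.0], 0.75), ([470.0, -500.0, 27.0], 0.65)]
pad [([422.0, -292.0, 9.0], 0.89)]
balance [([394.0, 315.0, 34.0], 0.94)]
chuck [([460.0, 9.0, 21.0], 0.87)]
tray [([644.0, 198.0, 4.0], 0.84)]
vial [([672.0, -4.0, 59.0], 0.42)]
side [  284.84593538 -1151.46855911  1024.20894242] [ 0.79869268 -0.00661488 -0.19249452] [470.0339975104569, 470.0339975104569, 262.20799609485766, 189.34706742007168] dict_keys(['img', 'range_z', 'fx', 'fy', 'cx', 'cy', 'xyz', 'orientation'])
ref_block [([643.0, -204.0, 72.0], 0.43)]
wafer_box [([635.0, -212.0, 51.0], 0.58)]
waffle_pack [([624.0, -218.0, 37.0], 0.64), ([397.0, 295.0, 36.0], 0.49), ([640.0, -203.0, 71.0], 0.3)]
carrier [([257.0, -257.0, 25.0], 0.95), ([470
[... 270 characters left out ...]
: 1.0, 'qpos': array([-1.34527547e+00,  3.77272446e-01,  8.09953213e-02,  1.27440571e+00,
        9.99553261e-07,  1.46051369e+00]), 'joint_velocities': array([-0.00108391,  0.00028602,  0.00042047, -0.00026914,  0.00042953,
        0.00125496]), 'joint_efforts': array([-8.46844728e-05, -4.63527632e+01,  2.70163411e+01,  1.09986981e-04,
        4.66165133e-06,  3.91838199e-06]), 'eef_pos': array([ 189.5012654 , -542.91022001,  231.34329781]), 'tcp_rot': array([3.14147975e+00, 1.14969204e-05, 3.35803491e-01]), 'ft_force': array([ 0.88878741, -0.31682931, -0.31462529]), 'torque': array([ 0.02606962, -0.03321267, -0.0261622 ]), 'grasp_force': 0.0, 'width': 1.0004393236417906} 18.700000000000003
```

View pics/top0.png

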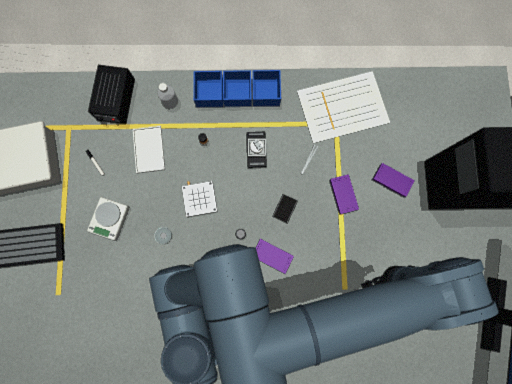

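View pics/side0.png

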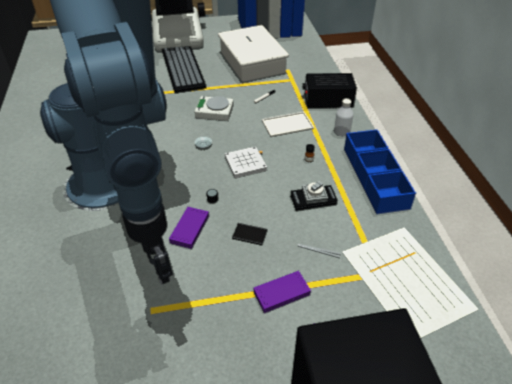

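The top view shows the pile at (257,150), the pad at (285,208), the chuck at (199,198), the balance at (108,218), the tray at (148,150) and the vial at (202,138).
These could be taken for the carrier: the purple boxes at (345,194), (393,180) and (274,256). The black bottom of the pile at (257,150) is the real one. The dark pad at (285,208) is flat, and the clear disc at (163,235) and the ring at (240,234) are not the wafer box. I'll check the choice in a close crop.

```bash
python3 - <<'E'
from h import *
a=grab("top");b=grab("side")
c1=cv2.resize(a["img"][120:180,227:287],(400,400),interpolation=cv2.INTER_CUBIC)
c2=cv2.resize(b["img"][170:220,285:345],(400,400),interpolation=cv2.INTER_CUBIC)
cv2.imwrite("pics/crop1.png",np.hstack([c1,c2])[...,::-1])
for f in(a,b):
    P=cloud(f)
    g=P[np.isfinite(P).all(-1)]
    bench=g[(abs(g[:,0]-560)<30)&(abs(g[:,1]+100)<20)]
    print("bench z",bench[:,2].mean(),bench[:,2].std())
    m=(abs(g[:,0]-635)<85)&(abs(g[:,1]+200)<85)
    q=g[m]
    for lo,hi in((66,76),(50,61),(38,46.5),(20,28)):
        s=q[(q[:,2]>lo)&(q[:,2]<hi)]
        if len(s)<4: print(lo,len(s)); continue
        r=cv2.minAreaRect(s[:,:2].astype(np.float32)); print(lo,len(s),np.round(s.mean(0),1),[np.round(x,1) for x in r])
E
```

```text
bench z -0.7326300263140044 2.943265343134889
66 39 [ 636.  -198.5   69.5] [array([ 636., -199.]), array([34.8, 16.4]), np.float64(34.1)]
50 79 [ 630.3 -194.2   54.5] [array([ 633.5, -197.3]), array([43.5, 43. ]), np.float64(48.1)]
38 152 [ 628.2 -199.    41.4] [array([ 632.3, -197.1]), array([60.3, 63.3]), np.float64(88.9)]
20 271 [ 623.  -194.3   23.8] [array([ 631.4, -195.5]), array([129.3,  68.1]), np.float64(0.9)]
bench z -0.35833146001866467 2.34898764987172
66 52 [ 639.4 -201.3   69.2] [array([ 640.3, -200.5]), array([38.2, 18.5]), np.float64(29.1)]
50 90 [ 634.9 -205.    55.6] [array([ 635. , -201.7]), array([43.9, 44.1]), np.float64(49.6)]
38 179 [ 631.6 -209.6   41.5] [array([ 636.3, -199.6]), array([67.7, 65.7]), np.float64(88.6)]
20 366 [ 631.9 -202.9   23.6] [array([ 636.1, -198.3]), array([131.3,  71.6]), np.float64(1.3)]
```

View pics/crop1.png

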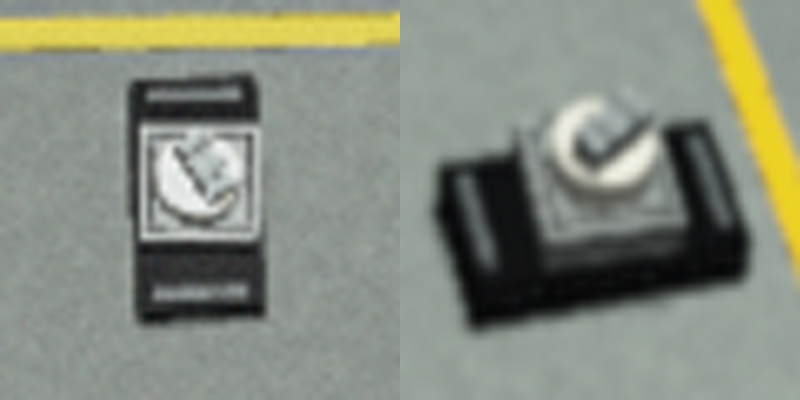

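The crop confirms the pile: steel block on the white disc, on the grey square, on the black carrier. The two cameras disagree by about 3–4 mm. Next I'll measure the places.

```bash
cat >> h.py <<'E'
def toplane(f,m,z):
    v,u=np.nonzero(m); d=np.stack([(u-f["cx"])/f["fx"],-(v-f["cy"])/f["fy"],-np.ones(len(u))],-1)@R.from_euler("xyz",f["orientation"]).as_matrix().T
    c=np.array(f["xyz"]); return (c+d*((z-c[2])/d[:,2])[:,None])[:,:2]
def rect(s):
    r=cv2.minAreaRect(s.astype(np.float32)); (c,(w,h),a)=r
    if w<h: w,h,a=h,w,a-90
    return "mean %s rect %s size %.0fx%.0f ang %.1f"%(np.round(s.mean(0),1),np.round(c,1),w,h,(a+90)%180-90)
def best(t,n,xy):
    # outline whose plane-projected mean is near xy
    for d in arm.outline_of(t,n):
        yield d["conf"],d["region"]
E
python3 - <<'E'
from h import *
H=dict(pad=(6,(422,-292)),balance=(34,(394,305)),chuck=(20,(460,3)),tray=(9,(647,195)),vial=(55,(672,-8)))
for n in("top","side"):
    f=grab(n); print(n); P=cloud(f)
    for t,(z,xy) in H.items():
        for c,m in best(t,n,xy):
            s=toplane(f,m,z)
            if np.hypot(*(s.mean(0)-xy))<40: print(t,round(c,2),len(s),rect(s)); break
    # pan: grayish/steel disc near balance by depth
    q=P[(abs(P[...,0]-394)<70)&(abs(P[...,1]-305)<80)&(P[...,2]>40)&(P[...,2]<60)]
    print("pan?",len(q),q.mean(0) if len(q) else "", rect(q[:,:2]) if len(q)>5 else "")
im=[]
for n,(x,y) in (("top",(108,218)),("top",(199,198)),("top",(285,208)),("top",(148,150))):
    f=grab(n) if not im else f
    if n=="top" and not im: f=grab("top")
    im.append(cv2.resize(f["img"][y-27:y+27,x-27:x+27],(290,290),interpolation=cv2.INTER_CUBIC))
cv2.imwrite("pics/places.png",np.vstack([np.hstack(im[:2]),np.hstack(im[2:])])[...,::-1])
E
```

```text
top
pad 0.95 391 mean [ 416.4 -293. ] rect [ 417.1 -293.1] size 89x57 ang -27.8
balance 0.92 1220 mean [389.  317.3] rect [389.7 317.2] size 130x114 ang -20.0
chuck 0.64 977 mean [456.4   7.6] rect [458.7   7.4] size 117x110 ang 8.6
tray 0.7 1222 mean [638.6 191.7] rect [640.4 191.3] size 162x103 ang 5.0
vial 0.43 98 mean [662.3  -8.5] rect [662.8  -8.6] size 46x30 ang 25.9
pan? 414 [404.37331937 317.79009214  43.84755018] mean [404.4 317.8] rect [403.2 325. ] size 97x82 ang -74.7
side
pad 0.74 617 mean [ 423.6 -297. ] rect [ 423.1 -296.5] size 95x70 ang -25.6
balance 0.74 807 mean [394.7 297.9] rect [394.4 301.5] size 155x134 ang 70.7
chuck 0.85 896 mean [459.8  -5. ] rect [463.1  -4. ] size 131x121 ang -82.5
tray 0.71 900 mean [645.3 186.5] rect [645.8 189.2] size 170x122 ang 6.9
vial 0.68 141 mean [664.7 -38.2] rect [664.  -36.2] size 86x29 ang 74.5
pan? 221 [408.91533763 315.58916371  44.00167959] mean [408.9 315.6] rect [394.8 319.8] size 109x89 ang -3.4
```

View pics/places.png

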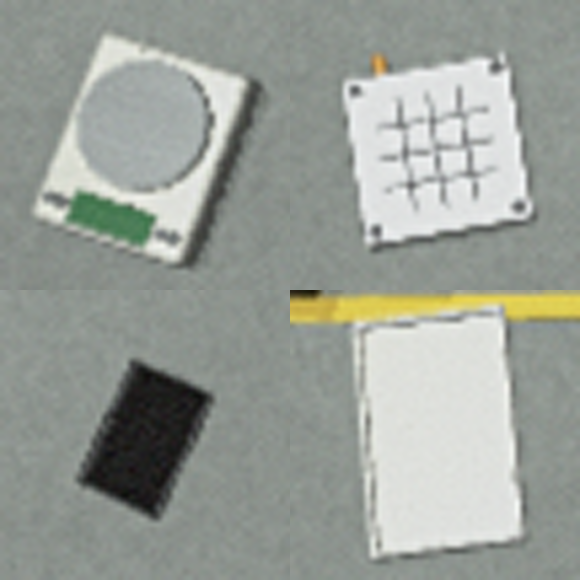

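```bash
cat >> h.py <<'E'
from scipy.optimize import minimize
from scipy.ndimage import map_coordinates
def proj(f,X):
    p=(X-np.array(f["xyz"]))@R.from_euler("xyz",f["orientation"]).as_matrix()
    return f["cx"]+f["fx"]*p[:,0]/-p[:,2], f["cy"]+f["fy"]*p[:,1]/p[:,2]
def outl(L,W):
    if W==0:
        t=np.linspace(0,2*np.pi,120,endpoint=False); n=np.c_[np.cos(t),np.sin(t)]; return n*L/2,n
    a=np.linspace(-.47,.47,40); o=np.ones(40)
    p=np.r_[np.c_[a*L,o*W/2],np.c_[a*L,-o*W/2],np.c_[o*L/2,a*W],np.c_[-o*L/2,a*W]]
    n=np.r_[np.c_[0*o,o],np.c_[0*o,-o],np.c_[o,0*o],np.c_[-o,0*o]]; return p,n
def frames(n,k=3):
    fs=[arm.grab_frame(n) for _ in range(k)]; f=dict(fs[-1]); f["m"]=np.mean([x["img"] for x in fs],0).astype(float); return f
def fit(f,L,W,z,x,y,ang,rng=10,arng=6,d=2.5):
    p,n=outl(L,W)
    def samp(P,a,off):
        c,s=np.cos(a),np.sin(a); q=(p+off*n)@np.array([[c,s],[-s,c]])+P
        u,v=proj(f,np.c_[q,np.full(len(q),z)])
        return np.stack([map_coordinates(f["m"][...,k],[v,u],order=1,mode="nearest") for k in range(3)],-1)
    def cost(t):
        D=samp(t[:2],t[2],-d)-samp(t[:2],t[2],d)
        return -np.abs(D).sum(1).clip(0,150).mean()
    b=(1e9,None)
    for dx in np.arange(-rng,rng+1,2):
        for dy in np.arange(-rng,rng+1,2):
            for da in ([0] if W==0 else np.arange(-arng,arng+1,2)):
                t=np.array([x+dx,y+dy,np.radians(ang+da)]); c=cost(t)
                if c<b[0]: b=(c,t)
    r=minimize(cost,b[1],method="Nelder-Mead",options=dict(initial_simplex=b[1]+np.array([[0,0,0],[2,0,0],[0,2,0],[0,0,.03]])))
    return np.array([r.x[0],r.x[1],np.degrees(r.x[2]),-r.fun])
E
cat > m.py <<'E'
import sys
from h import *
T=dict(ref=(36,16,71,637,-199,33),wafer=(46,0,57,634,-198,0),waffle=(64,64,43,633,-198,0),carrier=(130,68,24,633,-197,1),pad=(90,60,6,418,-294,-27),pan=(84,0,44,404,318,0),chuck=(110,110,20,459,2,8),tray=(164,102,9,642,191,5),body=(128,104,34,390,315,-20))
F={n:frames(n) for n in("top","side")}
for k in (sys.argv[1:] or T):
    print(k,*[np.round(fit(F[n],*T[k]),1) for n in F])
E
python3 m.py
```

```text
ref [ 626.1 -188.4   28.4  121.7] [ 635.1 -208.8   30.6  104.7]
wafer [ 6.356e+02 -1.974e+02 -5.000e-01  1.255e+02] [ 636.9 -198.8   -0.9  121. ]
waffle [ 634.1 -197.7   -1.2  142.2] [ 637.  -201.4   -2.2  116.1]
carrier [ 630.9 -194.7    1.9  134.2] [ 633.5 -195.9   -0.7  105.1]
pad [ 419.1 -293.3  -26.3  149.6] [ 420.9 -296.1  -26.7  150. ]
pan [404.4 316.    1.  126.1] [4.072e+02 3.072e+02 3.000e-01 9.230e+01]
chuck [457.6   8.    9.2 147.3] [460.8   7.    8.9 124.2]
tray [641.9 195.4   6.5 134.2] [646.2 194.8   6.2  98.1]
body [391.3 320.8 -19.  123.6] [396.  319.1 -18.   89.3]
```

```bash
cat > t.py <<'E'
import sys
from h import *
s=arm.get_state(); Rm=R.from_euler("xyz",s["tcp_rot"])
yaw=np.degrees(s["tcp_rot"][2]); p=np.array(s["eef_pos"])
for a in sys.argv[1:]:
    v=[float(x) for x in a.split(",")]
    Rt=R.from_euler("xyz",[np.pi,0,np.radians(v[3])])
    o=Rm.inv().apply(np.array(v[:3])-p)/1000
    w=np.degrees((Rm.inv()*Rt).as_rotvec())
    print("offset",np.round(o,4).tolist(),"twist",np.round(w,2).tolist())
print("now",np.round(p,1),"yaw %.1f"%yaw,"F",np.round(s["ft_force"],1),"w %.3f g %.1f t %.1f"%(s["width"],s["grasp_force"],s["t"]),"q",np.round(s["qpos"],2))
E
python3 t.py 638,-199.7,130,31
```

```text
offset [0.5366, -0.1763, 0.1013] twist [0.0, 0.0, -11.76]
now [ 189.5 -542.9  231.3] yaw 19.2 F [-0.4  0.2 -0.7] w 1.003 g 0.0 t 2.1 q [-1.35  0.38  0.08  1.27 -0.    1.46]
```

```bash
python3 -m crank '{"offset":[[0.03,-0.01,0],[0.07,-0.023,0],[0.11,-0.036,0],[0.15,-0.049,0.01],[0.19,-0.062,0.02],[0.23,-0.075,0.03],[0.27,-0.088,0.04],[0.31,-0.1,0.05],[0.35,-0.115,0.06],[0.39,-0.128,0.07]],"twist":[[0,0,-1],[0,0,-2],[0,0,-3],[0,0,-4],[0,0,-5],[0,0,-6],[0,0,-7],[0,0,-8],[0,0,-9],[0,0,-10]],"hand":[0,0,0,0,0,0,0,0,0,0]}'; python3 t.py 638,-199.7,130,31
```

```text
t: 2.93
eef_pos: [507.6, -299.2, 163.8]
tcp_rot: [3.141, -0.0, 0.511]
ft_force: [-0.3, -0.9, 1.0]
width: 0.994
grasp_force: 0.0
offset [0.1624, -0.023, 0.0338] twist [0.03, -0.01, -1.71]
now [ 507.6 -299.2  163.8] yaw 29.3 F [-0.3 -0.9  1. ] w 0.994 g 0.0 t 2.9 q [-0.64  0.43 -0.01  1.13 -0.    1.99]
```

```bash
python3 -m crank '{"offset":[[0.04,-0.006,0.008],[0.075,-0.011,0.016],[0.105,-0.016,0.022],[0.13,-0.019,0.027],[0.147,-0.021,0.03],[0.153,-0.022,0.031],[0.153,-0.022,0.031],[0.153,-0.022,0.031]],"twist":[[0,0,-1],[0,0,-1.8],[0,0,-1.8],[0,0,-1.8],[0,0,-1.8],[0,0,-1.8],[0,0,-1.8],[0,0,-1.8]],"hand":[0,0,0,0,0,0,0,0]}'; python3 - <<'E'
from h import *
a=grab("top");b=grab("side")
c1=cv2.resize(a["img"][120:180,227:287],(400,400),interpolation=cv2.INTER_CUBIC)
c2=cv2.resize(b["img"][155:215,285:345],(400,400),interpolation=cv2.INTER_CUBIC)
cv2.imwrite("pics/crop2.png",np.hstack([c1,c2])[...,::-1])
P=cloud(b);q=P[(abs(P[...,0]-638)<25)&(abs(P[...,1]+200)<25)&(P[...,2]>64)&(P[...,2]<77)]
print(len(q),rect(q[:,:2]))
E
python3 t.py 638,-199.7,60,31
```

```text
t: 3.6
eef_pos: [628.5, -207.2, 133.1]
tcp_rot: [3.142, 0.001, 0.542]
ft_force: [0.1, -0.3, 0.4]
width: 1.0
grasp_force: 0.0
62 mean [ 638.8 -202.1] rect [ 639.1 -201.3] size 39x18 ang 30.3
offset [0.0127, -0.002, 0.0735] twist [0.02, 0.02, -0.04]
now [ 628.2 -207.9  133.5] yaw 31.0 F [ 0.4  0.1 -0.5] w 1.002 g 0.0 t 3.7 q [-0.42  0.59  0.17  1.15 -0.    2.19]
```

View pics/crop2.png

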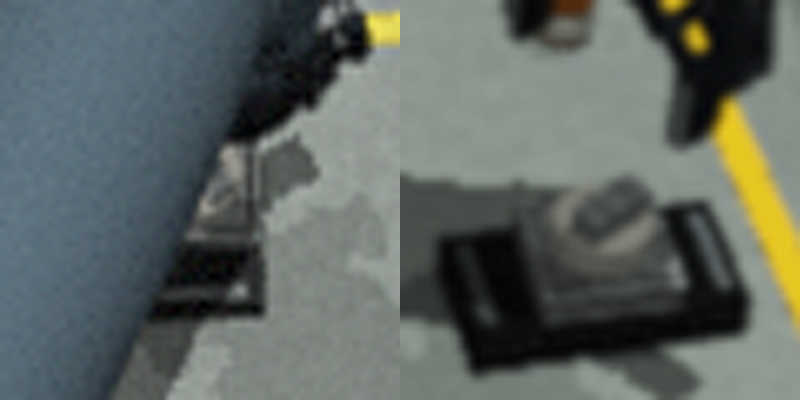

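```bash
python3 -m crank '{"offset":[[0.007,-0.001,0.005],[0.0127,-0.002,0.02],[0.0127,-0.002,0.035],[0.0127,-0.002,0.05],[0.0127,-0.002,0.062],[0.0127,-0.002,0.07],[0.0127,-0.002,0.0735],[0.0127,-0.002,0.0735],[0.0127,-0.002,0.0735]],"twist":[[0,0,0],[0,0,0],[0,0,0],[0,0,0],[0,0,0],[0,0,0],[0,0,0],[0,0,0],[0,0,0]],"hand":[0,0,0,0,0,0,0.3,0.5,0.5]}'; python3 t.py 638,-199.7,60,31;  python3 - <<'E'
from h import *
b=grab("side")
cv2.imwrite("pics/crop3.png",cv2.resize(b["img"][155:215,285:345],(500,500),interpolation=cv2.INTER_CUBIC)[...,::-1])
E
```

```text
t: 4.45
eef_pos: [639.1, -198.8, 60.1]
tcp_rot: [3.141, -0.0, 0.541]
ft_force: [0.5, -0.2, 0.3]
width: 0.604
grasp_force: 0.0
offset [-0.0014, 0.0002, 0.0001] twist [0.03, -0.02, 0.02]
now [ 639.1 -198.8   60.1] yaw 31.0 F [ 0.5 -0.2  0.3] w 0.604 g 0.0 t 4.5 q [-0.4   0.66  0.09  1.   -0.    2.2 ]
```

View pics/crop3.png

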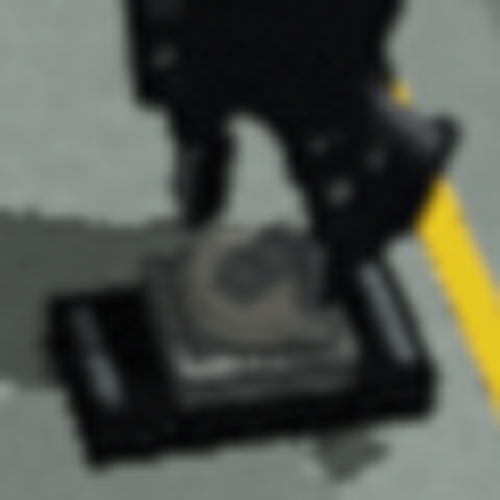

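The fingers straddle the block, so I'll close and lift.

```bash
python3 -m crank '{"offset":[[0,0,0],[0,0,0],[0,0,0],[0,0,0],[0,0,0],[0,0,0]],"twist":[[0,0,0],[0,0,0],[0,0,0],[0,0,0],[0,0,0],[0,0,0]],"hand":[0.7,0.85,1,1,1,1]}'; python3 -m crank '{"offset":[[0,0,-0.005],[0,0,-0.015],[0,0,-0.03],[0,0,-0.045],[0,0,-0.055],[0,0,-0.06],[0,0,-0.06]],"twist":[[0,0,0],[0,0,0],[0,0,0],[0,0,0],[0,0,0],[0,0,0],[0,0,0]],"hand":[1,1,1,1,1,1,1]}'; python3 t.py 420,-294.7,60,-26.5 
```

```text
t: 5.0
eef_pos: [639.6, -198.9, 60.8]
tcp_rot: [3.14, -0.001, 0.542]
ft_force: [-0.7, 0.3, 6.4]
width: 0.165
grasp_force: 60.4
t: 5.58
eef_pos: [639.8, -198.9, 121.3]
tcp_rot: [3.139, -0.002, 0.542]
ft_force: [0.8, 0.3, -0.6]
width: 0.167
grasp_force: 59.7
offset [-0.2378, -0.0314, 0.0608] twist [0.07, -0.15, 57.54]
now [ 639.8 -198.9  121.3] yaw 31.0 F [ 0.8  0.3 -0.6] w 0.167 g 59.7 t 5.6 q [-0.4   0.62  0.18  1.13 -0.    2.2 ]
```

```bash
python3 -m crank '{"offset":[[-0.01,-0.0013,0],[-0.035,-0.0045,0],[-0.065,-0.0085,0],[-0.095,-0.0125,0],[-0.13,-0.017,0],[-0.165,-0.0215,0],[-0.195,-0.0255,0.01],[-0.22,-0.029,0.02],[-0.233,-0.031,0.03],[-0.2378,-0.0314,0.035]],"twist":[[0,0,4],[0,0,10],[0,0,17],[0,0,24],[0,0,31],[0,0,38],[0,0,45],[0,0,52],[0,0,57.5],[0,0,57.5]],"hand":[1,1,1,1,1,1,1,1,1,1]}'; python3 -m crank '{"offset":[[0,0,0],[0,0,0]],"twist":[[0,0,0],[0,0,0]],"hand":[1,1]}'; python3 t.py 420,-294.7,12,-26.5
python3 - <<'E'
from h import *
b=grab("side")
cv2.imwrite("pics/crop4.png",cv2.resize(b["img"][190:255,215:285],(560,520),interpolation=cv2.INTER_CUBIC)[...,::-1])
E
```

```text
t: 6.42
eef_pos: [415.6, -293.7, 82.7]
tcp_rot: [-3.141, 0.004, -0.466]
ft_force: [0.3, 0.7, -0.6]
width: 0.166
grasp_force: 59.7
t: 6.58
eef_pos: [419.2, -293.9, 84.3]
tcp_rot: [-3.141, 0.0, -0.46]
ft_force: [0.9, -0.2, -1.1]
width: 0.164
grasp_force: 59.7
offset [0.0011, 0.0004, 0.0723] twist [-0.04, 0.02, 0.15]
now [ 419.2 -293.9   84.3] yaw -26.3 F [ 0.9 -0.2 -1.1] w 0.164 g 59.7 t 6.6 q [-0.74  0.35 -0.36  0.86  0.    2.87]
```

View pics/crop4.png

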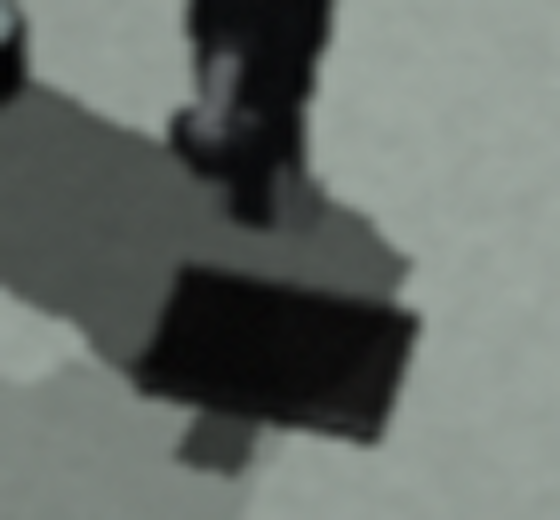

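```bash
python3 -m crank '{"offset":[[0.001,0,0.01],[0.001,0,0.025],[0.001,0,0.04],[0.001,0,0.053],[0.001,0,0.062],[0.001,0,0.068],[0.001,0,0.071],[0.001,0,0.071],[0.001,0,0.071]],"twist":[[0,0,0],[0,0,0],[0,0,0],[0,0,0],[0,0,0],[0,0,0],[0,0,0],[0,0,0],[0,0,0]],"hand":[1,1,1,1,1,1,1,1,1]}'; python3 -m crank '{"offset":[[0,0,0.001],[0,0,0.002],[0,0,0.002]],"twist":[[0,0,0],[0,0,0],[0,0,0]],"hand":[1,1,1]}'; python3 t.py
```

```text
t: 7.38
eef_pos: [420.3, -294.9, 13.9]
tcp_rot: [3.141, -0.001, -0.461]
ft_force: [-0.6, -0.8, 0.3]
width: 0.164
grasp_force: 59.7
t: 7.63
eef_pos: [420.1, -295.0, 11.9]
tcp_rot: [3.141, -0.001, -0.462]
ft_force: [-0.4, -0.3, -1.0]
width: 0.164
grasp_force: 59.7
now [ 420.1 -295.    11.9] yaw -26.5 F [-0.4 -0.3 -1. ] w 0.164 g 59.7 t 7.6 q [-0.74  0.43 -0.45  0.69 -0.    2.87]
```

```bash
python3 -m crank '{"offset":[[0,0,0.0007],[0,0,0.0014],[0,0,0.0014]],"twist":[[0,0,0],[0,0,0],[0,0,0]],"hand":[1,1,1]}';python3 -m crank '{"offset":[[0,0,0.0006],[0,0,0.001],[0,0,0.001]],"twist":[[0,0,0],[0,0,0],[0,0,0]],"hand":[1,1,1]}'
```

```text
t: 7.88
eef_pos: [420.0, -294.9, 10.7]
tcp_rot: [3.141, -0.001, -0.462]
ft_force: [-1.0, -0.0, 3.9]
width: 0.16
grasp_force: 60.2
t: 8.13
eef_pos: [420.0, -294.9, 10.6]
tcp_rot: [3.141, -0.001, -0.462]
ft_force: [-3.3, 3.0, 12.9]
width: 0.162
grasp_force: 61.4
```

```bash
python3 -m crank '{"offset":[[0,0,-0.001],[0,0,-0.001],[0,0,-0.001],[0,0,-0.001],[0,0,-0.001]],"twist":[[0,0,0],[0,0,0],[0,0,0],[0,0,0],[0,0,0]],"hand":[1,0.7,0.5,0.4,0.4]}';python3 -m crank '{"offset":[[0,0,-0.01],[0,0,-0.03],[0,0,-0.05],[0,0,-0.08],[0,0,-0.1],[0,0,-0.11]],"twist":[[0,0,0],[0,0,0],[0,0,0],[0,0,0],[0,0,0],[0,0,0]],"hand":[0,0,0,0,0,0]}'; python3 t.py 636,-198.5,110,-1.7
python3 - <<'E'
from h import *
b=grab("side")
cv2.imwrite("pics/crop5.png",cv2.resize(b["img"][190:255,215:285],(560,520),interpolation=cv2.INTER_CUBIC)[...,::-1])
P=cloud(b);q=P[(abs(P[...,0]-421)<28)&(abs(P[...,1]+295)<28)&(P[...,2]>14.5)&(P[...,2]<27)];print(len(q),rect(q[:,:2]))
F=frames("side"); print(fit(F,90,60,6,421,-296,-26.5), fit(F,36,16,20,421,-296,-26.5,5))
E
```

```text
t: 8.55
eef_pos: [419.7, -294.6, 9.9]
tcp_rot: [3.142, 0.0, -0.462]
ft_force: [1.2, 0.5, 0.3]
width: 0.599
grasp_force: 0.0
t: 9.05
eef_pos: [421.2, -295.9, 123.8]
tcp_rot: [3.14, -0.005, -0.462]
ft_force: [0.8, -0.1, -0.1]
width: 1.001
grasp_force: 0.0
offset [0.1488, -0.1829, 0.0142] twist [0.14, -0.25, -24.76]
now [ 421.2 -295.9  123.8] yaw -26.5 F [ 0.8 -0.1 -0.1] w 1.001 g 0.0 t 9.1 q [-0.74  0.31 -0.3   0.95 -0.    2.87]
70 mean [ 421.  -298.4] rect [ 420.8 -297.4] size 35x19 ang -26.2
[ 421.56306709 -295.90348171  -26.12530212  124.24152368] [ 420.39621518 -296.37134558  -25.05521331   88.1398918 ]
```

View pics/crop5.png

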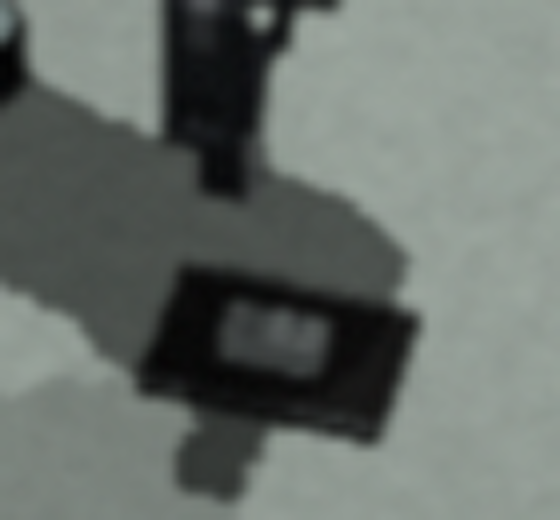

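The block lies flat and centred on the pad. Next is the wafer box; I'll re-measure it first.

```bash
python3 - <<'E'
from h import *
F=frames("side"); print(fit(F,46,0,57,637,-199,0),fit(F,64,64,42,637,-201,-2),fit(F,64,64,43,637,-201,-2))
P=cloud(F);q=P[(abs(P[...,0]-636)<40)&(abs(P[...,1]+200)<40)&(P[...,2]>51)&(P[...,2]<62)];print(len(q),q.mean(0),rect(q[:,:2]))
E
python3 t.py 636,-197.5,110,31
```

```text
[ 637.10275954 -198.68459367    1.90434681  144.4348109 ] [ 634.59284679 -199.29830254    2.31616318  115.69911614] [ 636.82611249 -199.83297427   -1.09233744  114.19180989]
137 [ 637.12126581 -199.48734357   55.05009297] mean [ 637.1 -199.5] rect [ 638.  -198.2] size 45x43 ang 22.2
offset [0.1516, -0.183, 0.0082] twist [-0.13, 0.14, -57.46]
now [ 418.8 -293.8  118.6] yaw -26.5 F [-1.3  0.2  0.2] w 0.998 g 0.0 t 9.4 q [-0.74  0.32 -0.31  0.95 -0.    2.87]
```

```bash
python3 -m crank '{"offset":[[0.008,-0.01,0],[0.025,-0.03,0],[0.045,-0.054,0],[0.065,-0.078,0],[0.085,-0.103,0],[0.105,-0.127,0],[0.123,-0.148,0],[0.138,-0.167,0],[0.148,-0.179,0.005],[0.1516,-0.183,0.008]],"twist":[[0,0,-5],[0,0,-11],[0,0,-18],[0,0,-25],[0,0,-32],[0,0,-39],[0,0,-46],[0,0,-52],[0,0,-57.5],[0,0,-57.5]],"hand":[0,0,0,0,0,0,0,0,0,0]}'; python3 -m crank '{"offset":[[0,0,0],[0,0,0]],"twist":[[0,0,0],[0,0,0]],"hand":[0,0]}'; python3 t.py 636.3,-197.6,48,31
```

```text
t: 10.23
eef_pos: [638.4, -196.7, 110.1]
tcp_rot: [-3.14, 0.0, 0.546]
ft_force: [-0.4, -0.4, -0.0]
width: 0.998
grasp_force: 0.0
t: 10.4
eef_pos: [635.7, -198.3, 110.8]
tcp_rot: [-3.139, 0.002, 0.54]
ft_force: [0.1, -0.4, 0.1]
width: 1.003
grasp_force: 0.0
offset [0.001, -0.0001, 0.0628] twist [-0.12, 0.13, -0.08]
now [ 635.7 -198.3  110.8] yaw 30.9 F [ 0.1 -0.4  0.1] w 1.003 g 0.0 t 10.4 q [-0.4   0.62  0.16  1.11 -0.    2.2 ]
```

```bash
python3 -m crank '{"offset":[[0.001,0,0.007],[0.001,0,0.02],[0.001,0,0.035],[0.001,0,0.048],[0.001,0,0.058],[0.001,0,0.063],[0.001,0,0.0648],[0.001,0,0.0648],[0.001,0,0.0648]],"twist":[[0,0,0],[0,0,0],[0,0,0],[0,0,0],[0,0,0],[0,0,0],[0,0,0],[0,0,0],[0,0,0]],"hand":[0,0,0,0,0,0,0,0.2,0.3]}'; python3 t.py;python3 -m crank '{"offset":[[0,0,0],[0,0,0],[0,0,0],[0,0,0],[0,0,0]],"twist":[[0,0,0],[0,0,0],[0,0,0],[0,0,0],[0,0,0]],"hand":[0.4,0.6,0.8,1,1]}'; python3 -m crank '{"offset":[[0,0,-0.003],[0,0,-0.01],[0,0,-0.025],[0,0,-0.04],[0,0,-0.055],[0,0,-0.06],[0,0,-0.06]],"twist":[[0,0,0],[0,0,0],[0,0,0],[0,0,0],[0,0,0],[0,0,0],[0,0,0]],"hand":[1,1,1,1,1,1,1]}'; python3 t.py 405.5,315.2,100,60
```

```text
t: 11.15
eef_pos: [638.3, -198.3, 48.1]
tcp_rot: [3.141, -0.001, 0.541]
ft_force: [0.7, 0.9, -0.4]
width: 0.743
grasp_force: 0.0
now [ 638.3 -198.3   48.1] yaw 31.0 F [ 0.7  0.9 -0.4] w 0.743 g 0.0 t 11.2 q [-0.4   0.66  0.07  0.97 -0.    2.2 ]
t: 11.57
eef_pos: [638.9, -198.3, 49.0]
tcp_rot: [3.139, -0.001, 0.542]
ft_force: [-0.8, -0.4, 6.6]
width: 0.5
grasp_force: 60.1
t: 12.15
eef_pos: [639.3, -198.4, 109.5]
tcp_rot: [3.138, -0.002, 0.542]
ft_force: [-0.2, -0.8, -0.2]
width: 0.499
grasp_force: 60.8
offset [0.0645, -0.5606, 0.0079] twist [0.21, -0.08, -28.96]
now [ 639.3 -198.4  109.5] yaw 31.0 F [-0.2 -0.8 -0.2] w 0.499 g 60.8 t 12.2 q [-0.4   0.62  0.16  1.1  -0.    2.2 ]
```

```bash
python3 -m crank '{"offset":[[0.001,-0.01,0],[0.004,-0.035,0],[0.008,-0.07,0],[0.0125,-0.107,0],[0.017,-0.145,0],[0.021,-0.183,0],[0.0255,-0.221,0],[0.03,-0.259,0],[0.034,-0.297,0],[0.0385,-0.335,0]],"twist":[[0,0,-2],[0,0,-5],[0,0,-8],[0,0,-11],[0,0,-14],[0,0,-17],[0,0,-20],[0,0,-23],[0,0,-26],[0,0,-29]],"hand":[1,1,1,1,1,1,1,1,1,1]}'; python3 t.py 407.2,316.8,110,60
```

```text
t: 12.98
eef_pos: [495.2, 110.7, 106.1]
tcp_rot: [-3.139, 0.001, 1.052]
ft_force: [0.3, -0.5, -0.6]
width: 0.501
grasp_force: 60.8
offset [0.1353, -0.1786, -0.0037] twist [-0.13, 0.07, 0.28]
now [495.2 110.7 106.1] yaw 60.3 F [ 0.3 -0.5 -0.6] w 0.501 g 60.8 t 13.0 q [ 0.09  0.32 -0.34  0.91  0.    2.18]
```

```bash
python3 -m crank '{"offset":[[0.025,-0.033,-0.002],[0.05,-0.066,-0.003],[0.075,-0.099,-0.004],[0.097,-0.128,-0.004],[0.115,-0.152,-0.004],[0.127,-0.168,-0.004],[0.133,-0.176,-0.004],[0.1353,-0.1786,-0.004],[0.1353,-0.1786,-0.004],[0.1353,-0.1786,-0.004]],"twist":[[0,0,0],[0,0,0],[0,0,0],[0,0,0],[0,0,0],[0,0,0],[0,0,0],[0,0,0],[0,0,0],[0,0,0]],"hand":[1,1,1,1,1,1,1,1,1,1]}'; python3 t.py 407.2,316.8,54,60;python3 - <<'E'
from h import *
for n in("side","top"):
    b=grab(n); P=cloud(b);q=P[(abs(P[...,0]-407)<40)&(abs(P[...,1]-315)<40)&(P[...,2]>98)&(P[...,2]<125)];print(n,len(q))
a=grab("top")
cv2.imwrite("pics/crop6.png",np.hstack([cv2.resize(x,(400,400),interpolation=cv2.INTER_CUBIC) for x in(a["img"][190:250,78:138],grab("side")["img"][70:130,185:245])])[...,::-1])
E
```

```text
t: 13.82
eef_pos: [411.0, 314.4, 110.9]
tcp_rot: [3.141, 0.001, 1.047]
ft_force: [0.3, -0.3, -0.4]
width: 0.499
grasp_force: 60.8
offset [0.0002, -0.0045, 0.0569] twist [0.01, 0.07, 0.01]
now [411.  314.4 110.9] yaw 60.0 F [ 0.3 -0.3 -0.4] w 0.499 g 60.8 t 13.8 q [ 0.53  0.33 -0.31  0.93 -0.    2.62]
side 114
top 141
```

View pics/crop6.png

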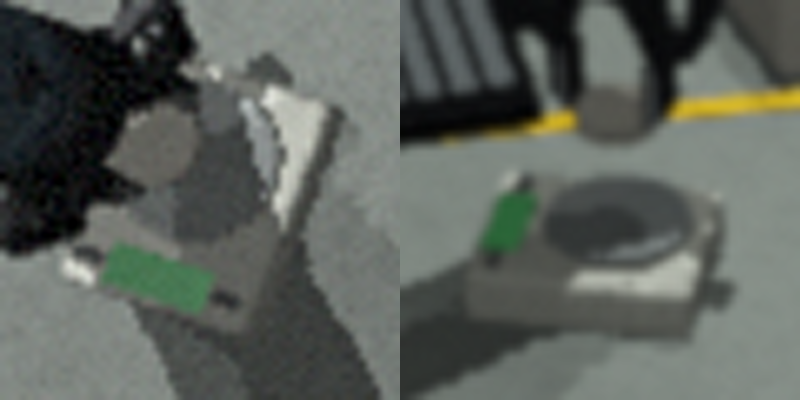

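```bash
python3 -m crank '{"offset":[[0,-0.003,0.005],[0,-0.0045,0.018],[0,-0.0045,0.032],[0,-0.0045,0.045],[0,-0.0045,0.052],[0,-0.0045,0.056],[0,-0.0045,0.0575],[0,-0.0045,0.0575],[0,-0.0045,0.0575]],"twist":[[0,0,0],[0,0,0],[0,0,0],[0,0,0],[0,0,0],[0,0,0],[0,0,0],[0,0,0],[0,0,0]],"hand":[1,1,1,1,1,1,1,1,1]}'; python3 t.py 407.2,316.8,51,60
```

```text
t: 14.77
eef_pos: [407.6, 317.9, 54.4]
tcp_rot: [3.141, -0.001, 1.048]
ft_force: [0.7, -0.3, -0.5]
width: 0.499
grasp_force: 60.8
offset [-0.0011, 0.0002, 0.0034] twist [0.03, -0.05, 0.03]
now [407.6 317.9  54.4] yaw 60.0 F [ 0.7 -0.3 -0.5] w 0.499 g 60.8 t 14.8 q [ 0.54  0.39 -0.39  0.79 -0.    2.63]
```

```bash
python3 -m crank '{"offset":[[-0.001,0,0.001],[-0.001,0,0.0022],[-0.001,0,0.0022],[-0.001,0,0.0022]],"twist":[[0,0,0],[0,0,0],[0,0,0],[0,0,0]],"hand":[1,1,1,1]}';python3 -m crank '{"offset":[[0,0,0.0008],[0,0,0.0013],[0,0,0.0013]],"twist":[[0,0,0],[0,0,0],[0,0,0]],"hand":[1,1,1]}'
```

```text
t: 15.1
eef_pos: [406.7, 316.8, 51.8]
tcp_rot: [3.141, -0.0, 1.048]
ft_force: [0.1, 0.3, -0.7]
width: 0.494
grasp_force: 60.8
t: 15.35
eef_pos: [406.8, 316.9, 51.0]
tcp_rot: [3.141, -0.0, 1.048]
ft_force: [-1.7, -1.0, 4.7]
width: 0.499
grasp_force: 61.5
```

Contact. Release, retreat and check.

```bash
python3 -m crank '{"offset":[[0,0,-0.0003],[0,0,-0.0003],[0,0,-0.0003],[0,0,-0.0003],[0,0,-0.0003]],"twist":[[0,0,0],[0,0,0],[0,0,0],[0,0,0],[0,0,0]],"hand":[0.6,0.4,0.2,0,0]}';python3 -m crank '{"offset":[[0,0,-0.01],[0,0,-0.03],[0,0,-0.05],[0.01,0.02,-0.07],[0.02,0.05,-0.08],[0.02,0.09,-0.08],[0.02,0.13,-0.08],[0.02,0.17,-0.08]],"twist":[[0,0,0],[0,0,0],[0,0,0],[0,0,0],[0,0,5],[0,0,10],[0,0,15],[0,0,20]],"hand":[0,0,0,0,0,0,0,0]}'
python3 - <<'E'
from h import *
for n in("side","top"):
    F=frames(n); print(n,"pan",fit(F,84,0,44,406,315,0,8),"box",fit(F,46,0,58,407,315,0,10),"body",fit(F,128,104,34,393,320,-19))
    P=cloud(F);q=P[(abs(P[...,0]-407)<40)&(abs(P[...,1]-315)<40)&(P[...,2]>52)&(P[...,2]<65)];print(len(q),rect(q[:,:2]) if len(q)>5 else"")
    cv2.imwrite("pics/p_%s.png"%n,F["m"][...,::-1])
a=cv2.imread("pics/p_top.png");b=cv2.imread("pics/p_side.png")
cv2.imwrite("pics/crop7.png",np.hstack([cv2.resize(x,(400,400),interpolation=cv2.INTER_CUBIC) for x in(a[190:250,78:138],b[70:130,185:245])]))
E
python3 t.py 634.7,-198.2,95,-2
```

```text
t: 15.77
eef_pos: [406.5, 316.7, 50.4]
tcp_rot: [-3.142, 0.0, 1.048]
ft_force: [0.5, 0.5, 0.7]
width: 0.986
grasp_force: 0.0
t: 16.43
eef_pos: [565.6, 248.6, 132.0]
tcp_rot: [3.141, -0.002, 0.695]
ft_force: [0.5, 0.4, -0.5]
width: 1.001
grasp_force: 0.0
side pan [407.44277909 308.78852974   0.69214887  74.83637986] box [406.82972623 317.1915051    1.75139927 111.85809691] body [395.5383848  320.27285171 -18.33581819  69.8473794 ]
81 mean [407.4 312.3] rect [407.2 315.6] size 49x43 ang -64.7
top pan [4.04422565e+02 3.15633901e+02 1.61024174e-01 1.09808472e+02] box [402.99763969 315.49385651   1.58063148 144.20384402] body [390.97106993 320.86848863 -17.92053425  93.02724076]
137 mean [403.3 315.8] rect [403.  315.8] size 44x42 ang 87.0
offset [-0.2334, 0.3888, 0.0357] twist [-0.02, 0.06, 42.1]
now [562.8 249.6 130.8] yaw 40.1 F [-0.1  0.2  0.3] w 0.997 g 0.0 t 16.7 q [0.31 0.5  0.01 1.08 0.   2.76][ WARN:0@4.575] global loadsave.cpp:1063 imwrite_ Unsupported depth image for selected encoder is fallbacked to CV_8U.
```

View pics/crop7.png

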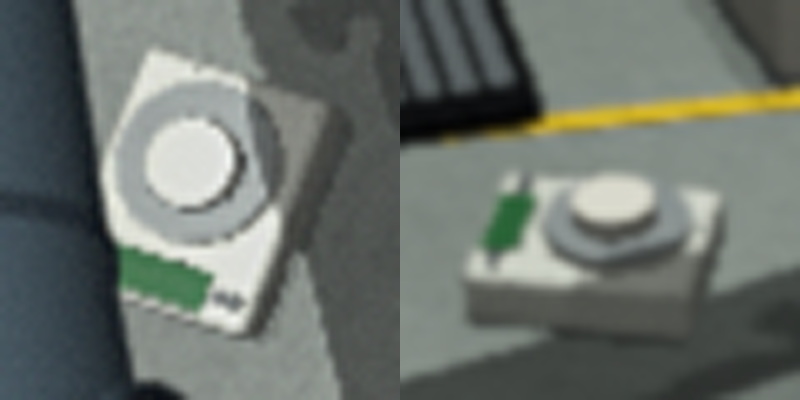

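```bash
sed -i 's/waffle=(64,64,43,633,-198,0)/waffle=(64,64,42,635,-199,-1)/' m.py; python3 m.py waffle carrier; python3 t.py 635,-198.7,95,-1.5
```

```text
waffle [ 636.  -197.7   -1.2  142.3] [ 637.2 -199.4   -2.   108.2]
carrier [ 630.9 -194.9    1.8  134.2] [ 6.336e+02 -1.955e+02 -5.000e-01  9.300e+01]
offset [-0.234, 0.3893, 0.0359] twist [0.01, 0.01, 41.62]
now [563.1 249.8 130.8] yaw 40.1 F [ 0.4 -0.2  0.8] w 0.999 g 0.0 t 17.0 q [ 0.31  0.5   0.01  1.08 -0.    2.76]
```

```bash
python3 - <<'E'
from h import *
for n in("top","side"):
    F=frames(n); cv2.imwrite("pics/q_%s.png"%n,F["m"].astype(np.uint8)[...,::-1])
    P=cloud(F);q=P[(abs(P[...,0]-635)<80)&(abs(P[...,1]+199)<60)]
    for lo,hi in((37,48),(19,29)):
        s=q[(q[:,2]>lo)&(q[:,2]<hi)]; print(n,len(s),rect(s[:,:2]))
a=cv2.imread("pics/q_top.png");b=cv2.imread("pics/q_side.png")
cv2.imwrite("pics/crop8.png",np.hstack([cv2.resize(x,(400,400),interpolation=cv2.INTER_CUBIC) for x in(a[120:180,227:287],b[165:225,285:345])]))
E
```

```text
top 295 mean [ 632.6 -197.2] rect [ 632.2 -197.3] size 63x60 ang -0.8
top 296 mean [ 623.5 -193.5] rect [ 630.8 -195.9] size 129x68 ang 0.6
side 341 mean [ 636.2 -200.5] rect [ 637.  -198.8] size 71x65 ang 89.2
side 396 mean [ 630.8 -203.7] rect [ 636.6 -197.5] size 132x73 ang 1.2
```

View pics/crop8.png

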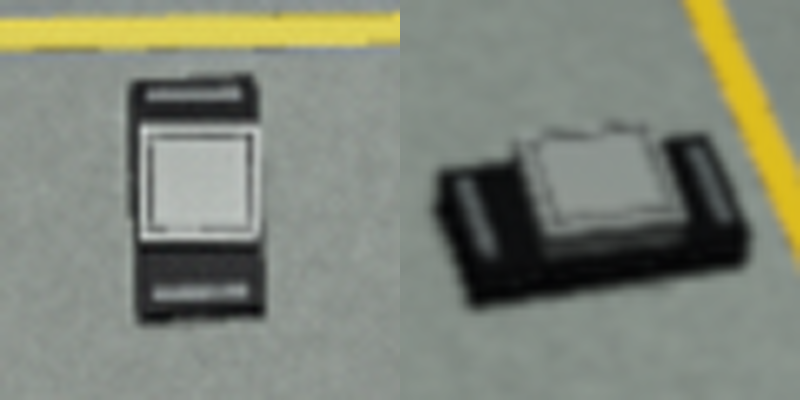

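```bash
python3 -m crank '{"offset":[[-0.006,0.01,0],[-0.02,0.033,0],[-0.04,0.066,0],[-0.06,0.1,0],[-0.081,0.135,0],[-0.102,0.17,0],[-0.123,0.205,0],[-0.144,0.24,0],[-0.165,0.275,0.005],[-0.186,0.31,0.01]],"twist":[[0,0,2],[0,0,6],[0,0,10],[0,0,14],[0,0,18],[0,0,22],[0,0,26],[0,0,31],[0,0,36],[0,0,41.6]],"hand":[0,0,0,0,0,0,0,0,0,0]}'; python3 t.py 634.7,-198.3,90,-1.5
```

```text
t: 18.17
eef_pos: [621.0, -110.9, 121.1]
tcp_rot: [3.141, -0.001, -0.034]
ft_force: [0.7, 0.2, -0.6]
width: 0.996
grasp_force: 0.0
offset [0.0167, 0.0868, 0.0312] twist [0.04, -0.06, -0.45]
now [ 621.  -110.9  121.1] yaw -1.9 F [ 0.7  0.2 -0.6] w 0.996 g 0.0 t 18.2 q [-0.28  0.54  0.04  1.08 -0.    2.9 ]
```

```bash
python3 -m crank '{"offset":[[0.006,0.03,0.01],[0.011,0.055,0.02],[0.014,0.073,0.026],[0.016,0.083,0.03],[0.0165,0.0865,0.031],[0.0165,0.0865,0.031],[0.0165,0.0865,0.031],[0.0165,0.0865,0.031]],"twist":[[0,0,0],[0,0,0],[0,0,0],[0,0,0],[0,0,0],[0,0,0],[0,0,0],[0,0,0]],"hand":[0,0,0,0,0,0,0,0]}'; python3 t.py 634.7,-198.3,29,-1.5
```

```text
t: 18.83
eef_pos: [635.3, -193.2, 90.4]
tcp_rot: [-3.141, -0.001, -0.025]
ft_force: [0.3, 0.9, 0.5]
width: 1.002
grasp_force: 0.0
offset [-0.0005, 0.0051, 0.0614] twist [-0.01, -0.03, 0.04]
now [ 635.3 -193.2   90.4] yaw -1.5 F [0.3 0.9 0.5] w 1.002 g 0.0 t 18.8 q [-0.39  0.62  0.11  1.06  0.    2.78]
```

```bash
python3 -m crank '{"offset":[[0,0.005,0.003],[0,0.0052,0.015],[0,0.0052,0.03],[0,0.0052,0.045],[0,0.0052,0.057],[0,0.0052,0.064],[0,0.0052,0.0664],[0,0.0052,0.0664],[0,0.0052,0.0664]],"twist":[[0,0,0],[0,0,0],[0,0,0],[0,0,0],[0,0,0],[0,0,0],[0,0,0],[0,0,0],[0,0,0]],"hand":[0,0,0,0,0,0,0,0,0]}'; python3 t.py 634.7,-198.3,24,-1.5
```

```text
t: 19.58
eef_pos: [635.4, -200.0, 23.9]
tcp_rot: [3.141, -0.001, -0.027]
ft_force: [-0.2, 0.5, 0.1]
width: 1.0
grasp_force: 0.0
offset [-0.0007, -0.0017, -0.0001] twist [0.02, -0.05, -0.05]
now [ 635.4 -200.    23.9] yaw -1.5 F [-0.2  0.5  0.1] w 1.000 g 0.0 t 19.6 q [-0.4   0.68  0.03  0.92 -0.    2.77]
```

```bash
python3 -m crank '{"offset":[[0,-0.0017,0],[0,-0.0017,0],[0,-0.0017,0],[0,-0.0017,0],[0,-0.0017,0],[0,-0.0017,0],[0,-0.0017,0]],"twist":[[0,0,0],[0,0,0],[0,0,0],[0,0,0],[0,0,0],[0,0,0],[0,0,0]],"hand":[0,0.1,0.2,0.3,0.5,1,1]}'; python3 -m crank '{"offset":[[0,0,-0.003],[0,0,-0.01],[0,0,-0.025],[0,0,-0.04],[0,0,-0.055],[0,0,-0.06],[0,0,-0.06],[0,0,-0.06]],"twist":[[0,0,0],[0,0,0],[0,0,0],[0,0,0],[0,0,0],[0,0,0],[0,0,0],[0,0,0]],"hand":[1,1,1,1,1,1,1,1]}'; python3 t.py 458.5,8,85,9.1; python3 m.py carrier chuck
```

```text
t: 20.17
eef_pos: [635.8, -198.5, 24.5]
tcp_rot: [3.141, -0.002, -0.027]
ft_force: [0.2, 0.2, 5.7]
width: 0.727
grasp_force: 67.0
t: 20.83
eef_pos: [634.9, -198.2, 83.1]
tcp_rot: [3.141, -0.0, -0.027]
ft_force: [-0.3, -0.1, -1.5]
width: 0.733
grasp_force: 66.4
offset [-0.182, -0.2014, -0.002] twist [0.01, -0.0, -10.66]
now [ 634.9 -198.2   83.1] yaw -1.6 F [-0.3 -0.1 -1.5] w 0.733 g 66.4 t 20.8 q [-0.4   0.63  0.11  1.04 -0.    2.77]
carrier [ 627.7 -193.5    5.    63.6] [ 633.2 -214.6   -0.8   96.1]
chuck [ 4.695e+02 -1.000e-01  1.250e+01  1.750e+01] [460.8   7.1   8.9 105.3]
```

```bash
python3 -m crank '{"offset":[[-0.006,-0.007,0],[-0.021,-0.023,0],[-0.044,-0.049,0],[-0.068,-0.075,0],[-0.092,-0.102,0],[-0.116,-0.129,0],[-0.14,-0.155,0],[-0.16,-0.178,0],[-0.174,-0.194,0],[-0.18,-0.2,0]],"twist":[[0,0,-1],[0,0,-2],[0,0,-3],[0,0,-4.5],[0,0,-6],[0,0,-7.5],[0,0,-9],[0,0,-10],[0,0,-10.6],[0,0,-10.6]],"hand":[1,1,1,1,1,1,1,1,1,1]}'; python3 -m crank '{"offset":[[0,0,0],[0,0,0]],"twist":[[0,0,0],[0,0,0]],"hand":[1,1]}'; python3 t.py 460,7.5,24,9
```

```text
t: 21.97
eef_pos: [457.2, 8.8, 82.8]
tcp_rot: [-3.14, 0.003, 0.16]
ft_force: [-0.3, 0.5, -1.3]
width: 0.732
grasp_force: 66.4
t: 22.13
eef_pos: [461.2, 6.3, 83.5]
tcp_rot: [3.141, -0.001, 0.158]
ft_force: [0.9, -0.8, -0.8]
width: 0.728
grasp_force: 66.4
offset [-0.0011, -0.0014, 0.0595] twist [0.06, -0.06, 0.05]
now [461.2   6.3  83.5] yaw 9.1 F [ 0.9 -0.8 -0.8] w 0.728 g 66.4 t 22.1 q [-0.12  0.26 -0.5   0.82 -0.    2.86]
```

```bash
python3 -m crank '{"offset":[[-0.001,-0.001,0.005],[-0.001,-0.0014,0.018],[-0.001,-0.0014,0.032],[-0.001,-0.0014,0.045],[-0.001,-0.0014,0.054],[-0.001,-0.0014,0.058],[-0.001,-0.0014,0.06],[-0.001,-0.0014,0.06],[-0.001,-0.0014,0.06]],"twist":[[0,0,0],[0,0,0],[0,0,0],[0,0,0],[0,0,0],[0,0,0],[0,0,0],[0,0,0],[0,0,0]],"hand":[1,1,1,1,1,1,1,1,1]}'; python3 -m crank '{"offset":[[0,0,0.001],[0,0,0.002],[0,0,0.002]],"twist":[[0,0,0],[0,0,0],[0,0,0]],"hand":[1,1,1]}'; python3 t.py 460,7.5,20,9
```

```text
t: 22.88
eef_pos: [459.9, 7.6, 23.6]
tcp_rot: [3.141, -0.001, 0.157]
ft_force: [0.3, -0.3, 0.2]
width: 0.733
grasp_force: 66.4
t: 23.13
eef_pos: [459.5, 7.9, 21.5]
tcp_rot: [3.141, -0.001, 0.158]
ft_force: [0.8, 0.3, -1.2]
width: 0.728
grasp_force: 66.4
offset [0.0004, 0.0004, 0.0015] twist [0.02, -0.04, 0.05]
now [459.5   7.9  21.5] yaw 9.0 F [ 0.8  0.3 -1.2] w 0.728 g 66.4 t 23.1 q [-0.12  0.33 -0.58  0.65 -0.    2.86]
```

```bash
python3 -m crank '{"offset":[[0.0004,0.0004,0.0006],[0.0004,0.0004,0.0012],[0.0004,0.0004,0.0012]],"twist":[[0,0,0],[0,0,0],[0,0,0]],"hand":[1,1,1]}'; python3 -m crank '{"offset":[[0,0,0.0005],[0,0,0.001],[0,0,0.001]],"twist":[[0,0,0],[0,0,0],[0,0,0]],"hand":[1,1,1]}'
```

```text
t: 23.38
eef_pos: [460.0, 7.5, 20.4]
tcp_rot: [3.141, -0.001, 0.158]
ft_force: [-1.7, -1.5, 3.4]
width: 0.724
grasp_force: 66.7
t: 23.63
eef_pos: [460.0, 7.5, 20.4]
tcp_rot: [3.141, -0.001, 0.158]
ft_force: [-3.1, 0.1, 14.4]
width: 0.73
grasp_force: 68.1
```

```bash
python3 -m crank '{"offset":[[0,0,-0.0008],[0,0,-0.0008],[0,0,-0.0008],[0,0,-0.0008],[0,0,-0.0008]],"twist":[[0,0,0],[0,0,0],[0,0,0],[0,0,0],[0,0,0]],"hand":[0.3,0.15,0,0,0]}';python3 -m crank '{"offset":[[0,0,-0.01],[0,0,-0.03],[0,0,-0.05],[0.01,0.01,-0.07],[0.03,0.03,-0.08],[0.06,0.06,-0.08],[0.09,0.09,-0.08],[0.11,0.11,-0.08],[0.12,0.12,-0.08]],"twist":[[0,0,0],[0,0,0],[0,0,0],[0,0,0],[0,0,1],[0,0,3],[0,0,5],[0,0,7],[0,0,8]],"hand":[0,0,0,0,0,0,0,0,0]}'
sed -i 's/^F=/T["wp"]=(64,64,38,460,7,9)\nF=/' m.py; python3 m.py chuck wp carrier tray; python3 - <<'E'
from h import *
for n in("top","side"):
    F=frames(n); cv2.imwrite("pics/q_%s.png"%n,F["m"].astype(np.uint8)[...,::-1])
    P=cloud(F)
    q=P[(abs(P[...,0]-633)<80)&(abs(P[...,1]+196)<60)&(P[...,2]>18)&(P[...,2]<30)];print(n,"carrier",len(q),rect(q[:,:2]))
    q=P[(abs(P[...,0]-460)<50)&(abs(P[...,1]-7)<50)&(P[...,2]>32)&(P[...,2]<45)];print(n,"waffle",len(q),rect(q[:,:2]) if len(q)>5 else "")
a=cv2.imread("pics/q_top.png");b=cv2.imread("pics/q_side.png")
cv2.imwrite("pics/crop9.png",np.hstack([cv2.resize(x,(400,400),interpolation=cv2.INTER_CUBIC) for x in(a[140:230,169:259],b[125:215,215:305])]))
E
python3 t.py 632.5,-195.5,90,1
```

```text
t: 24.05
eef_pos: [459.6, 7.5, 19.6]
tcp_rot: [-3.142, 0.0, 0.158]
ft_force: [0.1, 0.5, -0.0]
width: 0.999
grasp_force: 0.0
t: 24.8
eef_pos: [600.6, -95.0, 99.8]
tcp_rot: [3.14, -0.003, 0.015]
ft_force: [0.6, -0.6, -0.2]
width: 0.999
grasp_force: 0.0
chuck [456.7   8.2   9.8  64.7] [461.    2.6   8.1  65.7]
wp [453.6   3.   10.5  66.2] [457.4   3.1   7.4  88. ]
carrier [ 630.9 -195.1    1.9  138.1] [ 633.6 -196.6   -1.   102. ]
tray [642.  195.6   6.3 133.5] [648.7 181.4   5.1  80.2]
top carrier 625 mean [ 630.1 -195.9] rect [ 631.2 -195.9] size 129x68 ang 0.5
top waffle 93 mean [450.3 -15.2] rect [458.2 -10. ] size 59x30 ang 8.2
side carrier 718 mean [ 635.8 -199.1] rect [ 635.9 -197.2] size 132x74 ang 0.0
side waffle 273 mean [461.7   2.8] rect [462.5   4.8] size 73x66 ang -83.2
offset [0.0338, 0.1045, 0.0101] twist [0.01, -0.0, 0.07]
now [596.7 -91.7 100.1] yaw 1.1 F [-0.4  0.1 -0.8] w 1.000 g 0.0 t 25.4 q [-0.26  0.5  -0.07  1.   -0.    2.87]
```

View pics/crop9.png

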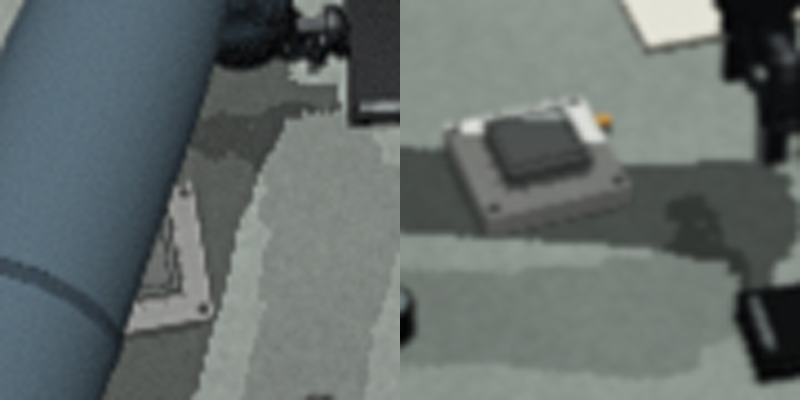

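```bash
python3 -m crank '{"offset":[[0.008,0.02,0],[0.018,0.05,0],[0.026,0.077,0],[0.031,0.095,0],[0.034,0.103,0.005],[0.035,0.105,0.01],[0.035,0.105,0.01],[0.035,0.105,0.01]],"twist":[[0,0,0],[0,0,0],[0,0,0.5],[0,0,0.5],[0,0,0.5],[0,0,0.5],[0,0,0.5],[0,0,0.5]],"hand":[0,0,0,0,0,0,0,0]}'; python3 t.py 633.3,-196,6,0.5
```

```text
t: 26.07
eef_pos: [632.9, -194.9, 88.9]
tcp_rot: [-3.14, 0.002, 0.01]
ft_force: [-0.1, -1.1, -0.5]
width: 0.999
grasp_force: 0.0
offset [0.0006, 0.0012, 0.0829] twist [-0.08, 0.13, 0.09]
now [ 632.9 -194.9   88.9] yaw 0.6 F [-0.1 -1.1 -0.5] w 0.999 g 0.0 t 26.1 q [-0.39  0.62  0.11  1.06  0.    2.74]
```

```bash
python3 -m crank '{"offset":[[0.0006,0.0012,0.01],[0.0006,0.0012,0.025],[0.0006,0.0012,0.042],[0.0006,0.0012,0.058],[0.0006,0.0012,0.07],[0.0006,0.0012,0.078],[0.0006,0.0012,0.082],[0.0006,0.0012,0.082],[0.0006,0.0012,0.082]],"twist":[[0,0,0],[0,0,0],[0,0,0],[0,0,0],[0,0,0],[0,0,0],[0,0,0],[0,0,0],[0,0,0]],"hand":[0,0,0,0,0,0,0,0,0]}'; python3 t.py 633.3,-196,6,0.5
```

```text
t: 26.82
eef_pos: [634.9, -197.7, 8.3]
tcp_rot: [3.141, -0.001, 0.01]
ft_force: [0.1, -0.2, -0.5]
width: 1.004
grasp_force: 0.0
offset [-0.0016, -0.0017, 0.0023] twist [0.02, -0.04, 0.05]
now [ 634.9 -197.7    8.3] yaw 0.6 F [ 0.1 -0.2 -0.5] w 1.004 g 0.0 t 26.8 q [-0.4   0.69  0.01  0.89 -0.    2.73]
```

```bash
python3 -m crank '{"offset":[[-0.0016,-0.0017,0.0015],[-0.0016,-0.0017,0.0015],[-0.0016,-0.0017,0.0015],[-0.0016,-0.0017,0.0015],[-0.0016,-0.0017,0.0015],[-0.0016,-0.0017,0.0015],[-0.0016,-0.0017,0.0015]],"twist":[[0,0,0],[0,0,0],[0,0,0],[0,0,0],[0,0,0],[0,0,0],[0,0,0]],"hand":[0,0,0.1,0.2,0.4,1,1]}'; python3 -m crank '{"offset":[[0,0,-0.003],[0,0,-0.01],[0,0,-0.025],[0,0,-0.045],[0,0,-0.065],[0,0,-0.08],[0,0,-0.085],[0,0,-0.085]],"twist":[[0,0,0],[0,0,0],[0,0,0],[0,0,0],[0,0,0],[0,0,0],[0,0,0],[0,0,0]],"hand":[1,1,1,1,1,1,1,1]}'; python3 t.py 643.8,195,95,6.3; python3 m.py chuck wp tray
```

```text
t: 27.4
eef_pos: [633.6, -196.1, 7.6]
tcp_rot: [3.141, -0.001, 0.009]
ft_force: [-2.0, 0.9, 6.0]
width: 0.77
grasp_force: 68.0
t: 28.07
eef_pos: [634.2, -196.5, 93.2]
tcp_rot: [3.14, -0.003, 0.009]
ft_force: [-0.6, 0.0, -3.0]
width: 0.777
grasp_force: 67.2
offset [0.0133, -0.3914, -0.0023] twist [0.09, -0.17, -5.76]
now [ 634.2 -196.5   93.2] yaw 0.5 F [-0.6  0.  -3. ] w 0.777 g 67.2 t 28.1 q [-0.4   0.62  0.11  1.06 -0.    2.74]
chuck [474.2  17.6 -27.1  52. ] [460.6   8.    8.7  90.3]
wp [465.8  13.9  15.4   5.5] [458.3   3.4   8.1 111.5]
tray [641.9 195.4   6.5 134.9] [645.5 195.3   6.7  87.1]
```

The direct turn would put joint 6 past its range (about 3.22 rad). The carrier is symmetric, so I'll turn it the other way by a half turn while carrying it.

```bash
python3 -m crank '{"offset":[[0,-0.005,0],[0,-0.015,-0.002],[0,-0.03,-0.003],[0.001,-0.045,-0.003],[0.001,-0.06,-0.003],[0.002,-0.075,-0.003],[0.002,-0.09,-0.003],[0.003,-0.105,-0.003],[0.003,-0.12,-0.003],[0.004,-0.13,-0.003]],"twist":[[0,0,-4],[0,0,-10],[0,0,-17],[0,0,-24],[0,0,-31],[0,0,-37],[0,0,-44],[0,0,-51],[0,0,-57],[0,0,-62]],"hand":[1,1,1,1,1,1,1,1,1,1]}'; python3 t.py 641,65,95,125
```

```text
t: 29.2
eef_pos: [634.9, -64.4, 93.5]
tcp_rot: [-3.14, 0.0, 1.097]
ft_force: [0.0, -0.0, -2.5]
width: 0.773
grasp_force: 67.2
offset [0.1179, -0.0536, -0.0015] twist [-0.1, -0.05, -62.12]
now [634.9 -64.4  93.5] yaw 62.9 F [ 0.  -0.  -2.5] w 0.773 g 67.2 t 29.2 q [-0.2   0.57  0.03  1.03  0.    1.84]
```

```bash
python3 -m crank '{"offset":[[0.009,-0.004,0],[0.02,-0.009,-0.001],[0.032,-0.0145,-0.001],[0.045,-0.0205,-0.001],[0.058,-0.0265,-0.001],[0.071,-0.032,-0.001],[0.084,-0.038,-0.001],[0.097,-0.044,-0.001],[0.109,-0.0495,-0.001],[0.118,-0.0536,-0.001]],"twist":[[0,0,-6],[0,0,-12],[0,0,-18],[0,0,-24],[0,0,-30],[0,0,-37],[0,0,-44],[0,0,-51],[0,0,-57],[0,0,-62]],"hand":[1,1,1,1,1,1,1,1,1,1]}'; python3 t.py 643.8,195.2,95,186.4
```

```text
t: 30.03
eef_pos: [642.0, 64.7, 94.4]
tcp_rot: [-3.14, -0.001, 2.179]
ft_force: [-0.5, -0.2, -1.8]
width: 0.773
grasp_force: 67.2
offset [0.1061, 0.0761, -0.0005] twist [-0.02, -0.09, -61.53]
now [642.   64.7  94.4] yaw 124.9 F [-0.5 -0.2 -1.8] w 0.773 g 67.2 t 30.0 q [0.   0.59 0.05 1.04 0.   0.96]
```

```bash
python3 -m crank '{"offset":[[0.009,0.0065,0],[0.022,0.016,0],[0.035,0.025,0],[0.048,0.0345,0],[0.061,0.044,0],[0.074,0.053,0],[0.086,0.0615,0],[0.096,0.069,0],[0.103,0.074,0],[0.1061,0.0761,0]],"twist":[[0,0,-6],[0,0,-12],[0,0,-18],[0,0,-25],[0,0,-32],[0,0,-39],[0,0,-46],[0,0,-53],[0,0,-59],[0,0,-61.5]],"hand":[1,1,1,1,1,1,1,1,1,1]}';python3 -m crank '{"offset":[[0,0,0],[0,0,0]],"twist":[[0,0,0],[0,0,0]],"hand":[1,1]}'; python3 t.py 643.8,195.2,16,186.4; python3 - <<'E'
from h import *
F=frames("side"); P=cloud(F)
print("chuck",fit(F,110,110,20,461,7,9),"wp",fit(F,64,64,38,460,5,9))
q=P[(abs(P[...,0]-460)<50)&(abs(P[...,1]-7)<50)&(P[...,2]>33)&(P[...,2]<45)];print("waffle",rect(q[:,:2]))
a=F["img"]; cv2.imwrite("pics/crop10.png",cv2.resize(a[70:210,190:350],(800,700))[0:600,...,::-1])
E
```

```text
t: 30.87
eef_pos: [644.5, 195.5, 94.3]
tcp_rot: [3.141, -0.001, -3.03]
ft_force: [0.8, -0.1, -1.6]
width: 0.775
grasp_force: 67.2
t: 31.03
eef_pos: [644.7, 194.0, 94.6]
tcp_rot: [-3.141, -0.001, -3.037]
ft_force: [-0.5, -0.4, -1.2]
width: 0.772
grasp_force: 67.2
offset [0.0006, 0.0013, 0.0786] twist [-0.03, -0.07, -0.41]
now [644.7 194.   94.6] yaw -174.0 F [-0.5 -0.4 -1.2] w 0.772 g 67.2 t 31.0 q [ 0.2   0.64  0.15  1.08 -0.    0.09]
chuck [460.53933377   7.7853774    9.19670637 115.77328421] wp [458.34038239   3.22795198   8.06181564 105.52080839]
waffle mean [461.4   3.1] rect [461.7   5.3] size 71x64 ang -80.7
```

View pics/crop10.png

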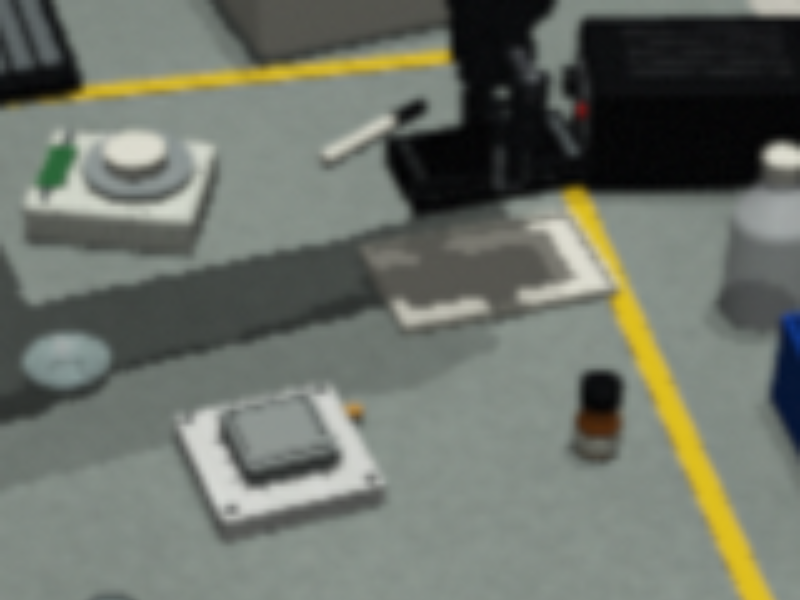

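The carrier is above the tray and the vial stands. Lowering.

```bash
python3 -m crank '{"offset":[[0.0006,0.0013,0.01],[0.0006,0.0013,0.025],[0.0006,0.0013,0.042],[0.0006,0.0013,0.058],[0.0006,0.0013,0.069],[0.0006,0.0013,0.076],[0.0006,0.0013,0.079],[0.0006,0.0013,0.079],[0.0006,0.0013,0.079]],"twist":[[0,0,-0.4],[0,0,-0.4],[0,0,-0.4],[0,0,-0.4],[0,0,-0.4],[0,0,-0.4],[0,0,-0.4],[0,0,-0.4],[0,0,-0.4]],"hand":[1,1,1,1,1,1,1,1,1]}'; python3 t.py 643.8,195.2,12.5,186.4
```

```text
t: 31.93
eef_pos: [644.9, 195.3, 16.9]
tcp_rot: [-3.142, 0.001, -3.029]
ft_force: [0.1, 0.6, -2.0]
width: 0.777
grasp_force: 67.2
offset [0.0011, 0.0, 0.0044] twist [-0.0, 0.06, 0.03]
now [644.9 195.3  16.9] yaw -173.6 F [ 0.1  0.6 -2. ] w 0.777 g 67.2 t 31.9 q [ 0.2   0.7   0.05  0.92 -0.    0.09]
```

```bash
python3 -m crank '{"offset":[[0.001,0,0.001],[0.001,0,0.002],[0.001,0,0.003],[0.001,0,0.0035],[0.001,0,0.0035]],"twist":[[0,0,0],[0,0,0],[0,0,0],[0,0,0],[0,0,0]],"hand":[1,1,1,1,1]}';python3 -m crank '{"offset":[[0,0,0.0006],[0,0,0.0012],[0,0,0.0012]],"twist":[[0,0,0],[0,0,0],[0,0,0]],"hand":[1,1,1]}'
```

```text
t: 32.35
eef_pos: [643.4, 195.2, 12.9]
tcp_rot: [-3.142, 0.0, -3.029]
ft_force: [-0.7, -0.4, -1.9]
width: 0.773
grasp_force: 67.2
t: 32.6
eef_pos: [643.5, 195.1, 11.6]
tcp_rot: [-3.141, 0.0, -3.029]
ft_force: [0.9, -0.2, -1.1]
width: 0.774
grasp_force: 67.2
```

```bash
python3 -m crank '{"offset":[[0,0,0.0005],[0,0,0.001],[0,0,0.001]],"twist":[[0,0,0],[0,0,0],[0,0,0]],"hand":[1,1,1]}'
```

```text
t: 32.85
eef_pos: [643.5, 195.2, 11.6]
tcp_rot: [-3.141, 0.001, -3.029]
ft_force: [-2.2, -0.6, 5.1]
width: 0.777
grasp_force: 67.9
```

```bash
python3 -m crank '{"offset":[[0,0,-0.0005],[0,0,-0.0005],[0,0,-0.0005],[0,0,-0.0005],[0,0,-0.0005]],"twist":[[0,0,0],[0,0,0],[0,0,0],[0,0,0],[0,0,0]],"hand":[0.3,0.15,0,0,0]}';python3 -m crank '{"offset":[[0,0,-0.01],[0,0,-0.03],[0,0,-0.06],[0,0,-0.09],[0.005,-0.02,-0.12],[0.01,-0.055,-0.13],[0.015,-0.095,-0.13],[0.02,-0.135,-0.13],[0.02,-0.175,-0.13],[0.02,-0.215,-0.13]],"twist":[[0,0,0],[0,0,0],[0,0,0],[0,0,0],[0,0,0],[0,0,0],[0,0,0],[0,0,0],[0,0,0],[0,0,0]],"hand":[0,0,0,0,0,0,0,0,0,0]}'; python3 -m crank '{"offset":[[0,-0.04,0],[0,-0.08,0],[0,-0.12,0],[0,-0.16,0],[0,-0.2,0],[0,-0.23,0],[0,-0.25,0],[0,-0.255,0],[0,-0.255,0]],"twist":[[0,0,0],[0,0,0],[0,0,0],[0,0,0],[0,0,0],[0,0,0],[0,0,0],[0,0,0],[0,0,0]],"hand":[0,0,0,0,0,0,0,0,0]}'
python3 - <<'E'
from h import *
for n in("top","side"):
    F=frames(n); P=cloud(F); cv2.imwrite("pics/q_%s.png"%n,F["m"].astype(np.uint8)[...,::-1])
    for nm,a,b in(("chuck/waffle",(110,110,20,459,7,9),(64,64,38,459,6,9)),("tray/carrier",(164,102,9,643,195,6),(130,68,28,643,195,6)),("pad/block",(90,60,6,420,-295,-26),(36,16,20,420,-296,-26,6))):
        print(n,nm,np.round(fit(F,*a),1),np.round(fit(F,*b),1))
        z=b[2];q=P[(abs(P[...,0]-b[3])<80)&(abs(P[...,1]-b[4])<55)&(P[...,2]>z-5)&(P[...,2]<z+5)];print("  depth",len(q),rect(q[:,:2]) if len(q)>5 else"")
a=cv2.imread("pics/q_top.png");b=cv2.imread("pics/q_side.png")
cv2.imwrite("pics/crop11.png",np.hstack([cv2.resize(x,(400,400),interpolation=cv2.INTER_CUBIC) for x in(a[115:245,95:225],b[70:200,210:340])]))
E
```

```text
t: 33.27
eef_pos: [643.5, 195.1, 11.0]
tcp_rot: [-3.142, 0.0, -3.029]
ft_force: [-0.4, -0.4, 0.6]
width: 1.0
grasp_force: 0.0
t: 34.1
eef_pos: [647.6, -22.4, 142.5]
tcp_rot: [-3.141, 0.001, -3.029]
ft_force: [1.1, -0.1, 0.0]
width: 1.001
grasp_force: 0.0
t: 34.85
eef_pos: [676.1, -275.9, 141.4]
tcp_rot: [-3.141, 0.0, -3.032]
ft_force: [-0.5, 0.4, 0.3]
width: 1.0
grasp_force: 0.0
top chuck/waffle [458.8  15.1   8.9  24. ] [480.2  19.2 -27.5  53.1]
  depth 0 
top tray/carrier [635.3 194.7   6.3  97. ] [638.  191.2   7.8 115.1]
  depth 507 mean [644.1 194.9] rect [639.4 194.4] size 122x70 ang 7.4
top pad/block [ 418.8 -293.   -25.7  149.5] [ 416. -296.  -28.  150.]
  depth 44 mean [ 416.6 -295.5] rect [ 416.9 -296.3] size 35x16 ang -28.0
side chuck/waffle [461.2   4.1   9.  102.9] [458.1   3.7   8.7  97.6]
  depth 266 mean [461.4   2.7] rect [462.1   4.4] size 70x65 ang -80.9
side tray/carrier [645.3 204.1   6.5 111.7] [636.  191.8   5.1 108.4]
  depth 416 mean [639.6 189.8] rect [640.1 191.9] size 132x77 ang 7.0
side pad/block [ 421.2 -295.2  -26.6  149.6] [ 419.6 -296.5  -25.6  143.8]
  depth 67 mean [ 420.1 -298.2] rect [ 420.5 -297.7] size 35x20 ang -26.0
```

View pics/crop11.png

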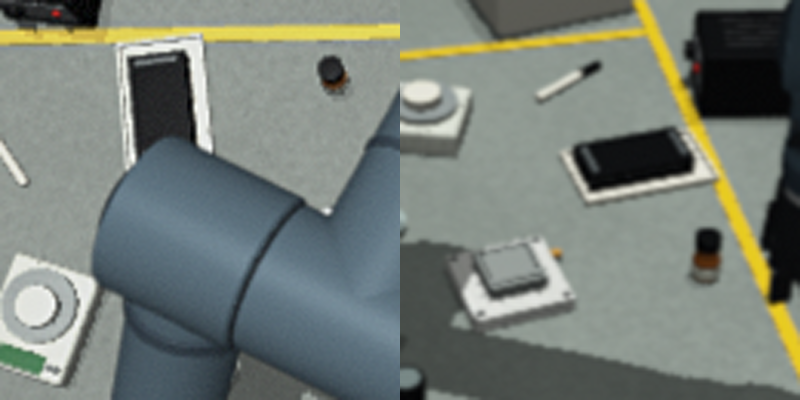

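```bash
python3 t.py 400,-480,200,-174; python3 -m crank '{"offset":[[0.02,-0.015,-0.01],[0.05,-0.035,-0.02],[0.08,-0.055,-0.03],[0.11,-0.075,-0.04],[0.14,-0.095,-0.05],[0.17,-0.115,-0.06],[0.2,-0.135,-0.06],[0.23,-0.15,-0.06],[0.25,-0.16,-0.06],[0.26,-0.165,-0.06]],"twist":[[0,0,0],[0,0,0],[0,0,0],[0,0,0],[0,0,0],[0,0,0],[0,0,0],[0,0,0],[0,0,0],[0,0,0]],"hand":[0,0,0,0,0,0,0,0,0,0]}'; python3 t.py 200,-540,220,-174
```

```text
offset [0.2983, -0.1747, -0.0585] twist [0.01, -0.0, 0.55]
now [ 676.4 -272.4  141.6] yaw -173.4 F [-0.4  0.7 -0.9] w 1.002 g 0.0 t 35.1 q [-0.47  0.75  0.47  1.29  0.   -0.58]
t: 35.98
eef_pos: [434.2, -468.1, 201.7]
tcp_rot: [-3.141, -0.001, -3.031]
ft_force: [0.8, 0.6, 0.9]
width: 1.003
grasp_force: 0.0
offset [0.2407, -0.0456, -0.0181] twist [-0.04, -0.03, 0.32]
now [ 434.2 -468.1  201.7] yaw -173.7 F [0.8 0.6 0.9] w 1.003 g 0.0 t 36.0 q [-0.92  0.52  0.23  1.28 -0.   -1.03]
```

```bash
python3 -m crank '{"offset":[[0.03,-0.006,0],[0.06,-0.012,-0.005],[0.09,-0.018,-0.01],[0.12,-0.024,-0.015],[0.15,-0.03,-0.018],[0.18,-0.035,-0.018],[0.21,-0.04,-0.018],[0.23,-0.044,-0.018],[0.24,-0.045,-0.018],[0.24,-0.045,-0.018]],"twist":[[0,0,0],[0,0,0],[0,0,0],[0,0,0],[0,0,0],[0,0,0],[0,0,0],[0,0,0],[0,0,0],[0,0,0]],"hand":[0,0,0,0,0,0,0,0,0,0]}'
python3 - <<'E'
from h import *
for n in("top",):
    F=frames(n,5); P=cloud(F)
    for nm,a,b in(("chuck/waffle",(110,110,20,459,7,9),(64,64,38,459,6,9)),("tray/carrier",(164,102,9,643,195,6),(130,68,28,643,195,6)),("pad/block",(90,60,6,420,-295,-26),(36,16,20,420,-296,-26,6)),("pan/box",(84,0,44,405,316,0),(46,0,58,404,316,0))):
        print(n,nm,np.round(fit(F,*a),1),np.round(fit(F,*b),1))
        z=b[2];q=P[(abs(P[...,0]-b[3])<80)&(abs(P[...,1]-b[4])<55)&(P[...,2]>z-5)&(P[...,2]<z+5)];print("  depth",len(q),rect(q[:,:2]) if len(q)>5 else"")
a=F["img"]
cv2.imwrite("pics/crop12.png",np.hstack([cv2.resize(x,(390,390),interpolation=cv2.INTER_CUBIC) for x in(a[115:245,95:225],a[182:234,258:310])])[...,::-1])
E
```

```text
t: 36.82
eef_pos: [202.3, -538.9, 219.3]
tcp_rot: [-3.142, 0.0, -3.031]
ft_force: [0.4, -0.1, 0.5]
width: 0.998
grasp_force: 0.0
top chuck/waffle [457.6   7.9   9.3 147.2] [455.1   3.5   9.  127.8]
  depth 313 mean [457.1   6.7] rect [457.8   6.6] size 65x64 ang 9.1
top tray/carrier [641.9 195.4   6.5 134.7] [633. 191.   8. 150.]
  depth 598 mean [635.4 193.9] rect [635.5 193.6] size 130x68 ang 7.0
top pad/block [ 418.3 -293.   -26.3  149.8] [ 416. -296.  -28.  150.]
  depth 41 mean [ 416.3 -295. ] rect [ 417.2 -296. ] size 35x15 ang -24.7
top pan/box [404.4 316.    1.2 126.6] [403.  315.6   2.3 144.9]
  depth 136 mean [402.3 315.7] rect [402.9 314.9] size 45x41 ang -89.1
```

View pics/crop12.png

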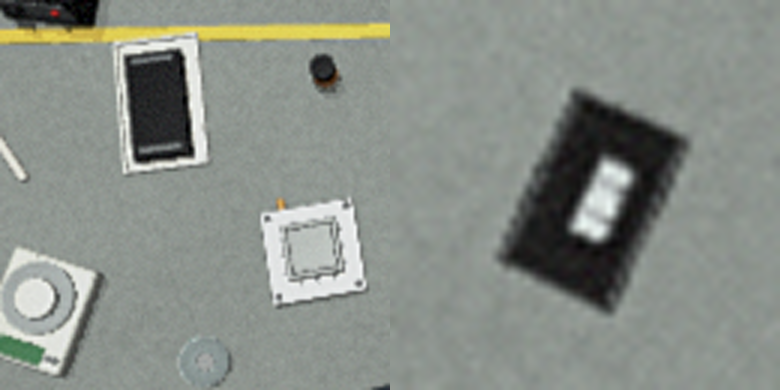

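The carrier sits about 6 mm short along the tray. The other three are within 1–3 mm of their centres. I'll regrasp the carrier and shift it.

```bash
python3 t.py 641,195,130,-173.6;  python3 -m crank '{"offset":[[-0.01,0.015,0],[-0.03,0.035,0],[-0.05,0.068,0],[-0.07,0.1,0],[-0.09,0.135,0],[-0.11,0.17,0],[-0.13,0.205,0],[-0.15,0.24,0],[-0.17,0.275,0],[-0.19,0.31,0]],"twist":[[0,0,0],[0,0,0],[0,0,0],[0,0,0],[0,0,0],[0,0,0],[0,0,0],[0,0,0],[0,0,0],[0,0,0]],"hand":[0,0,0,0,0,0,0,0,0,0]}'; python3 t.py 641,195,130,-173.6
```

```text
offset [-0.5174, 0.6786, 0.0895] twist [0.0, 0.03, 0.17]
now [ 204.5 -538.4  219.2] yaw -173.4 F [0.1 0.8 0.5] w 0.995 g 0.0 t 37.1 q [-1.32  0.38  0.06  1.25  0.   -1.43]
t: 37.9
eef_pos: [357.9, -207.0, 219.4]
tcp_rot: [-3.141, 0.001, -3.028]
ft_force: [0.7, -0.3, 0.3]
width: 1.004
grasp_force: 0.0
offset [-0.3268, 0.3673, 0.0895] twist [-0.02, 0.05, 0.11]
now [ 357.9 -207.   219.4] yaw -173.5 F [ 0.7 -0.3  0.3] w 1.004 g 0.0 t 37.9 q [-0.68  0.06 -0.36  1.15  0.   -0.79]
```

```bash
python3 -m crank '{"offset":[[-0.027,0.03,0],[-0.054,0.06,0],[-0.081,0.09,0.01],[-0.108,0.12,0.02],[-0.135,0.15,0.03],[-0.162,0.18,0.04],[-0.189,0.21,0.05],[-0.216,0.24,0.06],[-0.243,0.27,0.07],[-0.265,0.295,0.075]],"twist":[[0,0,0],[0,0,0],[0,0,0],[0,0,0],[0,0,0],[0,0,0],[0,0,0],[0,0,0],[0,0,0],[0,0,0]],"hand":[0,0,0,0,0,0,0,0,0,0]}'; python3 t.py 641,195,100,-173.4
```

```text
t: 38.73
eef_pos: [587.7, 117.3, 142.7]
tcp_rot: [3.141, -0.001, -3.026]
ft_force: [0.9, -0.8, -0.1]
width: 1.002
grasp_force: 0.0
offset [-0.0619, 0.071, 0.0427] twist [0.04, -0.05, 0.03]
now [587.7 117.3 142.7] yaw -173.4 F [ 0.9 -0.8 -0.1] w 1.002 g 0.0 t 38.7 q [ 0.09  0.46 -0.02  1.09  0.   -0.02]
```

```bash
python3 -m crank '{"offset":[[-0.02,0.023,0.012],[-0.038,0.043,0.024],[-0.05,0.058,0.034],[-0.058,0.067,0.04],[-0.061,0.07,0.0427],[-0.062,0.071,0.0427],[-0.062,0.071,0.0427],[-0.062,0.071,0.0427]],"twist":[[0,0,0],[0,0,0],[0,0,0],[0,0,0],[0,0,0],[0,0,0],[0,0,0],[0,0,0]],"hand":[0,0,0,0,0,0,0,0]}'; python3 t.py 641,195.1,12.5,-173.5
```

```text
t: 39.4
eef_pos: [640.8, 190.0, 102.4]
tcp_rot: [-3.141, 0.001, -3.03]
ft_force: [-0.3, -0.1, 1.5]
width: 0.998
grasp_force: 0.0
offset [-0.0007, 0.0051, 0.0899] twist [-0.02, 0.04, -0.11]
now [640.8 190.  102.4] yaw -173.6 F [-0.3 -0.1  1.5] w 0.998 g 0.0 t 39.4 q [ 0.19  0.62  0.15  1.09 -0.    0.08]
```

```bash
python3 -m crank '{"offset":[[0,0.003,0.005],[0,0.005,0.015],[0,0.005,0.03],[0,0.005,0.04],[0,0.005,0.045],[0,0.005,0.045],[0,0.005,0.045]],"twist":[[0,0,0],[0,0,0],[0,0,0],[0,0,0],[0,0,0],[0,0,0],[0,0,0]],"hand":[0,0,0,0,0,0,0]}'; python3 t.py 641,195.1,12.5,-173.5
```

```text
t: 39.98
eef_pos: [639.9, 195.5, 56.1]
tcp_rot: [-3.141, -0.001, -3.03]
ft_force: [0.1, 0.0, 0.2]
width: 1.003
grasp_force: 0.0
offset [-0.0011, -0.0006, 0.0436] twist [-0.01, -0.06, -0.08]
now [639.9 195.5  56.1] yaw -173.6 F [0.1 0.  0.2] w 1.003 g 0.0 t 40.0 q [ 0.2   0.66  0.08  1.   -0.    0.09]
```

```bash
python3 -m crank '{"offset":[[-0.001,-0.0005,0.008],[-0.001,-0.0005,0.02],[-0.001,-0.0005,0.031],[-0.001,-0.0005,0.039],[-0.001,-0.0005,0.0425],[-0.001,-0.0005,0.0425],[-0.001,-0.0005,0.0425]],"twist":[[0,0,0],[0,0,0],[0,0,0],[0,0,0],[0,0,0],[0,0,0],[0,0,0]],"hand":[0,0,0,0,0,0,0]}'; python3 t.py;python3 -m crank '{"offset":[[0,0,0],[0,0,0],[0,0,0],[0,0,0],[0,0,0],[0,0,0]],"twist":[[0,0,0],[0,0,0],[0,0,0],[0,0,0],[0,0,0],[0,0,0]],"hand":[0.1,0.2,0.3,0.5,1,1]}'; python3 -m crank '{"offset":[[0,0,-0.003],[0,0,-0.008],[0,0,-0.012],[0,0,-0.012],[0,0,-0.012]],"twist":[[0,0,0],[0,0,0],[0,0,0],[0,0,0],[0,0,0]],"hand":[1,1,1,1,1]}';python3 t.py
```

```text
t: 40.57
eef_pos: [641.0, 195.3, 13.5]
tcp_rot: [-3.141, -0.001, -3.029]
ft_force: [0.5, -0.0, 0.1]
width: 0.999
grasp_force: 0.0
now [641.  195.3  13.5] yaw -173.6 F [ 0.5 -0.   0.1] w 0.999 g 0.0 t 40.6 q [ 0.2   0.7   0.04  0.91 -0.    0.09]
t: 41.07
eef_pos: [642.3, 195.5, 15.5]
tcp_rot: [-3.141, 0.002, -3.029]
ft_force: [-1.8, -0.6, 6.5]
width: 0.769
grasp_force: 67.4
t: 41.48
eef_pos: [641.6, 195.5, 26.2]
tcp_rot: [-3.142, 0.001, -3.029]
ft_force: [0.8, 0.4, -2.1]
width: 0.771
grasp_force: 66.8
now [641.6 195.5  26.2] yaw -173.6 F [ 0.8  0.4 -2.1] w 0.771 g 66.8 t 41.5 q [ 0.2   0.69  0.05  0.93 -0.    0.09]
```

```bash
python3 t.py 647.5,197.2,17,-173.7; python3 -m crank '{"offset":[[-0.002,0.0003,0],[-0.004,0.0007,0],[-0.006,0.001,0],[-0.006,0.001,0.003],[-0.006,0.001,0.006],[-0.006,0.001,0.008],[-0.006,0.001,0.009],[-0.006,0.001,0.009]],"twist":[[0,0,0.1],[0,0,0.1],[0,0,0.1],[0,0,0.1],[0,0,0.1],[0,0,0.1],[0,0,0.1],[0,0,0.1]],"hand":[1,1,1,1,1,1,1,1]}'; python3 t.py 647.5,197.2,15,-173.7
```

```text
offset [-0.006, 0.0011, 0.0092] twist [-0.0, 0.03, 0.14]
now [641.6 195.5  26.2] yaw -173.6 F [ 0.8  0.4 -2.1] w 0.771 g 66.8 t 41.5 q [ 0.2   0.69  0.05  0.93 -0.    0.09]
t: 42.15
eef_pos: [646.6, 196.9, 16.3]
tcp_rot: [-3.141, -0.001, -3.031]
ft_force: [-0.7, -0.6, -0.7]
width: 0.773
grasp_force: 66.8
offset [-0.0009, 0.0002, 0.0013] twist [-0.01, -0.07, 0.04]
now [646.6 196.9  16.3] yaw -173.7 F [-0.7 -0.6 -0.7] w 0.773 g 66.8 t 42.1 q [ 0.2   0.71  0.06  0.93 -0.    0.09]
```

```bash
python3 -m crank '{"offset":[[-0.0009,0,0],[-0.0009,0,0.0006],[-0.0009,0,0.0012],[-0.0009,0,0.0012]],"twist":[[0,0,0],[0,0,0],[0,0,0],[0,0,0]],"hand":[1,1,1,1]}'; python3 -m crank '{"offset":[[0,0,0.0005],[0,0,0.001],[0,0,0.001]],"twist":[[0,0,0],[0,0,0],[0,0,0]],"hand":[1,1,1]}'
```

```text
t: 42.48
eef_pos: [648.1, 197.2, 15.7]
tcp_rot: [-3.141, 0.0, -3.031]
ft_force: [0.6, 0.7, -1.9]
width: 0.766
grasp_force: 66.8
t: 42.73
eef_pos: [648.2, 197.2, 15.5]
tcp_rot: [-3.141, 0.0, -3.031]
ft_force: [-2.7, -0.4, 3.7]
width: 0.773
grasp_force: 67.3
```

Contact. Release and retreat the same way as before.

```bash
python3 -m crank '{"offset":[[0,0,-0.0003],[0,0,-0.0003],[0,0,-0.0003],[0,0,-0.0003],[0,0,-0.0003]],"twist":[[0,0,0],[0,0,0],[0,0,0],[0,0,0],[0,0,0]],"hand":[0.3,0.15,0,0,0]}';python3 -m crank '{"offset":[[0,0,-0.01],[0,0,-0.03],[0,0,-0.06],[0,0,-0.09],[0.015,-0.02,-0.12],[0.04,-0.05,-0.14],[0.065,-0.08,-0.15],[0.09,-0.11,-0.16],[0.115,-0.14,-0.17],[0.14,-0.17,-0.18]],"twist":[[0,0,0],[0,0,0],[0,0,0],[0,0,0],[0,0,0],[0,0,0],[0,0,0],[0,0,0],[0,0,0],[0,0,0]],"hand":[0,0,0,0,0,0,0,0,0,0]}'; python3 -m crank '{"offset":[[0.022,-0.03,0],[0.044,-0.062,0],[0.066,-0.094,0],[0.088,-0.126,0],[0.11,-0.158,0],[0.132,-0.19,0],[0.154,-0.222,0],[0.17,-0.25,0],[0.18,-0.27,0],[0.18,-0.275,0]],"twist":[[0,0,0],[0,0,0],[0,0,0],[0,0,0],[0,0,0],[0,0,0],[0,0,0],[0,0,0],[0,0,0],[0,0,0]],"hand":[0,0,0,0,0,0,0,0,0,0]}'; python3 t.py 210,-530,220,-174
```

```text
t: 43.15
eef_pos: [648.2, 197.2, 14.9]
tcp_rot: [3.142, 0.0, -3.031]
ft_force: [-0.1, 0.5, -0.3]
width: 1.003
grasp_force: 0.0
t: 43.98
eef_pos: [526.7, 11.5, 196.6]
tcp_rot: [-3.141, 0.002, -3.03]
ft_force: [-0.5, 0.5, 0.5]
width: 1.0
grasp_force: 0.0
t: 44.82
eef_pos: [378.0, -283.8, 196.1]
tcp_rot: [-3.139, 0.0, -3.036]
ft_force: [0.7, 0.1, -0.1]
width: 1.001
grasp_force: 0.0
offset [0.193, -0.2271, -0.0234] twist [-0.15, 0.02, 0.06]
now [ 378.  -283.8  196.1] yaw -173.9 F [ 0.7  0.1 -0.1] w 1.001 g 0.0 t 44.8 q [-0.78  0.18 -0.27  1.11 -0.   -0.88]
```

```bash
python3 -m crank '{"offset":[[0.02,-0.027,-0.005],[0.045,-0.055,-0.01],[0.07,-0.083,-0.015],[0.095,-0.112,-0.02],[0.12,-0.14,-0.023],[0.145,-0.17,-0.023],[0.17,-0.2,-0.023],[0.185,-0.22,-0.023],[0.193,-0.227,-0.023],[0.193,-0.227,-0.023]],"twist":[[0,0,0],[0,0,0],[0,0,0],[0,0,0],[0,0,0],[0,0,0],[0,0,0],[0,0,0],[0,0,0],[0,0,0]],"hand":[0,0,0,0,0,0,0,0,0,0]}'
python3 - <<'E'
from h import *
for n in("top","side"):
    F=frames(n,5); P=cloud(F)
    for nm,a,b in(("tray/carrier",(164,102,9,643,195,6),(130,68,28,643,195,6)),("chuck/waffle",(110,110,20,459,7,9),(64,64,38,459,6,9)),("pad/block",(90,60,6,420,-295,-26),(36,16,20,420,-296,-26,6))):
        z=b[2];q=P[(abs(P[...,0]-b[3])<80)&(abs(P[...,1]-b[4])<55)&(P[...,2]>z-5)&(P[...,2]<z+5)];print(n,nm,np.round(fit(F,*a),1),"depth",len(q),rect(q[:,:2]) if len(q)>5 else"")
    if n=="top":cv2.imwrite("pics/crop13.png",cv2.resize(F["img"][115:245,95:225],(520,520),interpolation=cv2.INTER_CUBIC)[...,::-1])
E
```

```text
t: 45.65
eef_pos: [211.7, -528.7, 218.2]
tcp_rot: [-3.141, 0.0, -3.033]
ft_force: [-0.4, 0.1, -0.3]
width: 0.999
grasp_force: 0.0
top tray/carrier [641.9 195.4   6.5 134.4] depth 596 mean [640.1 195.6] rect [641.3 195.8] size 131x69 ang 6.5
top chuck/waffle [457.6   7.9   9.3 147.3] depth 311 mean [456.9   6.5] rect [457.3   7. ] size 64x64 ang 8.5
top pad/block [ 418.9 -293.2  -25.8  149.7] depth 48 mean [ 417.1 -296.2] rect [ 416.7 -303.4] size 42x28 ang -28.0
side tray/carrier [644.  205.1   6.7 116.4] depth 429 mean [645.2 191.3] rect [645.9 193.8] size 132x80 ang 7.4
side chuck/waffle [461.4   3.7   8.9 112.8] depth 257 mean [461.6   3.7] rect [461.6   4.8] size 70x63 ang -81.5
side pad/block [ 421.2 -296.6  -27.3  150. ] depth 67 mean [ 420.6 -297.5] rect [ 421.  -296.3] size 36x20 ang -23.7
```

View pics/crop13.png

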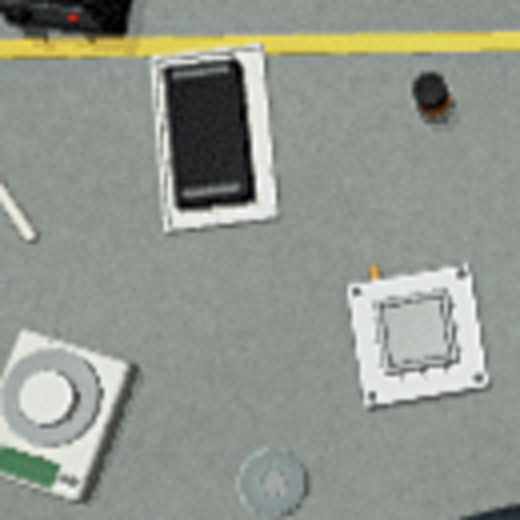

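The carrier is now centred in the tray to about 1 mm. The waffle pack, wafer box and vial are all in order, so I'm handing in.

```bash
python3 -c "
from plant import arm
print(arm.job_done())"
```

```text
the job is handed in; nothing more can be done
None
```

The job is handed in: block on the pad (about 3 mm off centre across it), wafer box on the pan, waffle pack on the chuck and carrier in the tray (each within about 1.5 mm of centre by camera, the carrier regrasped once to mend a 6 mm offset), vial left standing, gripper open and clear, with about 46 s of the 115 s used; the hand-in call gave no verdict.

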